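# Stock the parts drawer and scan in each carton

### The arm

A 6-joint arm with a two-finger parallel gripper is mounted at the origin on a cart in front of the work surface, level with it; the furniture and walls round the work are solid. World frame = base frame: x ahead of the robot, y to its left, z up, the work surface at z = 0. Lengths are in mm, angles in rad, forces in N, time in s.
With the tool pointing down it reaches from about 250 to 775 mm from the base axis. Payload 4 kg.
Tool frame: the origin (TCP) lies at the very end of the fingers, on their centre line; the grasp point (between the pads) lies 19 mm behind it; z points along the fingers, y is the direction in which the jaws open and shut (so a half turn about z gives the same grasp; the last joint's range is limited). The gripper opens to 94 mm and grips with 3 to 60 N. Pads are 16 mm wide; open, the fingers measure 119 mm over their backs; the gripper's body (75 mm by 177 mm) begins 78 mm behind the grasp point.
Start: joints at [-1.278, 0.087, 1.371, -0, 1.684, -0.103], TCP at [212.05, -507.499, 205.506] pointing down, gripper open.
Joint ranges: [-3.1, 3.1], [-0.76, 2.03], [0.27, 2.55], [-1.08, 4.22], [0.17, 2.65], [-2.57, 2.57]. Speed limits (rad/s): [2.79, 2.79, 3.14, 3.14, 3.14, 3.14].

### API

Orientations are given as a 3x3 rotation matrix whose columns are the frame's x, y, z axes.
In Python, from plant import env gives the robot as it stands.
- The arm moves only by the tool arm_command, never from a script. Its argument "increments" is text: rows parted by semicolons, each of 6 numbers parted by spaces: the shift along the tool's x, y, z normalised to -1 to 1, where 1 is 10 cm, then the turn, a rotation vector about the tool's x, y, z normalised to -1 to 1, where 1 is 1.5 rad. In form: dx dy dz wx wy wz; .... A call has 1 to 20 rows; each row is the pose to reach, as a shift and turn from the pose commanded when the call began, along the tool's axes at that moment; what a row does not reach only later rows make up. A row lasts 1/10 s, in which the tool goes at most 50 mm and 8.59 degrees, less where a joint would pass 70% of its speed; a pose out of reach is approached as far as the arm can. A call with a number of a shift or a turn outside -1 to 1 is refused whole. A call with a gripper value outside its range is refused whole. "jaw" is the opening, from 0 (shut) to 1 (fully open), set as the call begins (left out, the last holds). The fingers move at their own pace and stop on an object; "force" is the grip in N (left out, the last holds). Time passes only in rows, so rows that repeat a pose let the fingers close. It gives the time, the measured TCP pose, the force and the opening at its end, in the units of the state.
- env.read_state(): the state, without advancing time (a new reading comes with each control period).
- env.grab_frame(name): name is "scene" or "top"; returns the picture (384x512x3 uint8, red, green, blue); there is no depth.
- env.camera_info(name): a dict with "mtx" (3x3 intrinsics, pixels), "rvec" (rotation vector, rad) and "tvec" (3), from world to camera coordinates, as OpenCV has them. Camera axes: x right, y down, z forward; pixel columns grow to the right and rows downward; lengths in mm; the calibration is good to about 2 mm. A picture is of the moment at which its call begins. camera_info takes no time and is no camera call.
- env.job_done(): hands the job in, once; it reports no verdict.
The state is a dict: "time": time; "q": joint angles; "qd": joint speeds; "joint_torque": joint torques, N m; "tool_pos": TCP position; "orientation": TCP orientation; "ft_force": force on the tool from outside, world axes, zero at the start; "ft_torque": the same for the moment, N m; "grip_width": finger opening in mm.
Only numpy, scipy, OpenCV 4.12 (cv2) and the standard library are available. Lean on these libraries where they do the work, as an engineer would, in place of code of your own. Each camera call takes 0.05 s, during which the arm holds its last target. There are 200 camera calls.

### The job

Restock the station's parts drawer: pull the drawer out to its stop and lay every carton that is there, label up, in the bay of its length: the longest in the left bay, the middle-sized in the middle one, the shortest in the right one. When all are in, take the hand scanner from its stand and book them in from left to right: aim it at each label so that the beam falls on the middle of the bar code with the scan line along the row of bars, from about 100 mm away, and hold it steady for two seconds. Then lay the scanner back in its stand with the head the way it was, push the drawer fully home, and leave the spare rollers alone.

Things in the scene. Friction and masses are not known exactly. Their poses are not given: they have to be found in the camera images.
- carton_long: longest of the brown cardboard cartons: 100 mm long (its y axis), 50 mm wide (x), 40 mm high, about 0.16 kg, bar-code label on its top. Origin: centre of its underside. It may be absent.
- label_long (a point): centre of the bar-code label (42 x 26 mm) on the longest carton's top face: 22 mm from the carton's middle toward its +y end. Axes as the carton's: z out of the label, y along the row of bars (the direction in which a scan line must cross them).
- carton_mid: middle-sized of the brown cardboard cartons: 80 mm long (its y axis), 50 mm wide (x), 40 mm high, about 0.16 kg, bar-code label on its top. Origin: centre of its underside. It may be absent.
- label_mid (a point): centre of the bar-code label (42 x 26 mm) on the middle-sized carton's top face: 13 mm from the carton's middle toward its +y end. Axes as the carton's: z out of the label, y along the row of bars (the direction in which a scan line must cross them).
- carton_short: shortest of the brown cardboard cartons: 60 mm long (its y axis), 50 mm wide (x), 40 mm high, about 0.16 kg, bar-code label on its top. Origin: centre of its underside. It may be absent.
- label_short (a point): centre of the bar-code label (42 x 26 mm) on the shortest carton's top face: 6 mm from the carton's middle toward its +y end. Axes as the carton's: z out of the label, y along the row of bars (the direction in which a scan line must cross them).
- drawer (a joint): travel of the drawer in m: 0 shut, 0.13 at its stop. It slides stiffly (about 1.5 N of friction) and stays where it is left. The grey steel drawer unit is 300 mm wide, 165 deep, 95 high with its rim, fixed to the bench; a carton and two bearings stand on the back half of its top. Drawer front 57 mm above the drawer's floor, sides 40, dividers 27 to 29.
- drawer_handle (a point): middle of the drawer's bar handle (11 mm thick, 110 long along y, 45 in front of the drawer front, 58 above the bench). x points into the cabinet (pull along -x), y left as one faces it. Bays: floor 43 mm below this point, x from 57 mm to 187 (open drawer, free to the cabinet); middles at x 119, y +81 (left, 108 mm long along y), -20 (middle, 88), -101 (right, 68). Moves with the drawer.
- unit_edge (a point): middle of the upper front edge of the drawer unit (fixed), 90 mm above the bench, right above where the inner face of the shut drawer's front lies; x points into the cabinet. Labels under the cabinet's top cannot be read.
- scanner: cordless bar-code scanner, grey, about 0.18 kg: straight body 36 mm wide (y), 28 mm high (z), from 75 mm behind to 50 mm ahead of the origin along its x axis; a 60 mm wide head bends 55 degrees down at the +x end, so that the beam leaves forward and down. Origin: middle of the body's section at the grip, where it balances. It lies in its stand at the start, origin 66 mm above the bench.
- scan_window (a point): centre of the window in the scanner's head, 78 mm ahead of and 41 mm below the scanner's origin. z points out along the beam, 55 degrees below the scanner x axis; y is the direction of the scan line. It reads a label that lies 60 to 140 mm from the window (100 mm is best), up to 50 degrees off square; a level scanner meets a flat label 35 degrees off.
- stand_seat (a point): seat of the sheet-steel scanner stand (fixed): where the scanner's origin lies when it is stowed, 66 mm above the bench, with the scanner's x axis (head) along this point's x. Two saddles, 52 mm behind and 34 mm ahead of this point, each 12 mm thick, carry the body between flared cheeks 43 mm apart at the bottom, 16 mm high from 14 mm below this point; the fingers fit between the saddles.
- spare_roller_1: spare black rubber roller, 39 mm across, 42 mm high, standing upright on the bench between the black fixture blocks; a bystander, to be left alone. Origin: centre of its underside.
- spare_roller_2: spare black rubber roller, 39 mm across, 42 mm high, standing upright on the bench between the black fixture blocks; a bystander, to be left alone. Origin: centre of its underside.
Not all that is in view belongs to the job. Leave any purple look-alike of the carton_short alone.

How it is judged (in metres and radians):
On the way, in this order (a step that is already met when the one before it is completed fails the run):
1. the drawer is pulled out to its stop (value of joint drawer above 0.122 m), for 0.2 s.
2. every carton that is there lies label up in its bay of the open drawer, let go (y of carton_long in the frame of drawer_handle between 0.069 and 0.093 m and x of carton_long in the frame of drawer_handle between 0.069 and 0.189 m and z of carton_long in the frame of drawer_handle between -0.049 and -0.033 m and angle between each of carton_long, carton_mid, carton_short's own z axis and vertical below 0.12 rad and y of carton_mid in the frame of drawer_handle between -0.032 and -0.008 m and x of carton_mid in the frame of drawer_handle between 0.069 and 0.189 m and z of carton_mid in the frame of drawer_handle between -0.049 and -0.033 m and y of carton_short in the frame of drawer_handle between -0.113 and -0.089 m and x of carton_short in the frame of drawer_handle between 0.069 and 0.189 m and z of carton_short in the frame of drawer_handle between -0.049 and -0.033 m and contact force between the fingers and carton_long below 0.3 N and contact force between the fingers and carton_mid below 0.3 N and contact force between the fingers and carton_short below 0.3 N and value of joint drawer above 0.11 m), for 0.3 s.
3. the scanner is aimed at the label of the longest carton in its bay and the beam is held still on it (x of label_long in the frame of scan_window between -0.012 and 0.012 m and y of label_long in the frame of scan_window between -0.015 and 0.015 m and z of label_long in the frame of scan_window between 0.06 and 0.14 m and angle between the z axis of scan_window and the z axis of label_long, either way round below 0.87 rad and angle between the y axis of scan_window and the y axis of label_long, either way round below 0.3 rad and x of label_long in the frame of unit_edge below -0.03 m and y of carton_long in the frame of drawer_handle between 0.069 and 0.093 m and x of carton_long in the frame of drawer_handle between 0.069 and 0.189 m and z of carton_long in the frame of drawer_handle between -0.049 and -0.033 m and angle between carton_long's own z axis and vertical below 0.12 rad), for 1.8 s.
4. the scanner is aimed at the label of the middle-sized carton in its bay and the beam is held still on it (x of label_mid in the frame of scan_window between -0.012 and 0.012 m and y of label_mid in the frame of scan_window between -0.015 and 0.015 m and z of label_mid in the frame of scan_window between 0.06 and 0.14 m and angle between the z axis of scan_window and the z axis of label_mid, either way round below 0.87 rad and angle between the y axis of scan_window and the y axis of label_mid, either way round below 0.3 rad and x of label_mid in the frame of unit_edge below -0.03 m and y of carton_mid in the frame of drawer_handle between -0.032 and -0.008 m and x of carton_mid in the frame of drawer_handle between 0.069 and 0.189 m and z of carton_mid in the frame of drawer_handle between -0.049 and -0.033 m and angle between carton_mid's own z axis and vertical below 0.12 rad), for 1.8 s.
5. the scanner is aimed at the label of the shortest carton in its bay and the beam is held still on it (x of label_short in the frame of scan_window between -0.012 and 0.012 m and y of label_short in the frame of scan_window between -0.015 and 0.015 m and z of label_short in the frame of scan_window between 0.06 and 0.14 m and angle between the z axis of scan_window and the z axis of label_short, either way round below 0.87 rad and angle between the y axis of scan_window and the y axis of label_short, either way round below 0.3 rad and x of label_short in the frame of unit_edge below -0.03 m and y of carton_short in the frame of drawer_handle between -0.113 and -0.089 m and x of carton_short in the frame of drawer_handle between 0.069 and 0.189 m and z of carton_short in the frame of drawer_handle between -0.049 and -0.033 m and angle between carton_short's own z axis and vertical below 0.12 rad), for 1.8 s.
At the end, for the whole second after the job is handed in: Every carton present lies label up in its own bay (within 12 mm sideways), the drawer is shut to within 6 mm, and the scanner rests in its stand, within 20 mm of its seat and 0.12 rad of level, head the way it was; all at rest (y of carton_long in the frame of drawer_handle between 0.069 and 0.093 m and x of carton_long in the frame of drawer_handle between 0.069 and 0.189 m and z of carton_long in the frame of drawer_handle between -0.049 and -0.033 m and angle between each of carton_long, carton_mid, carton_short's own z axis and vertical below 0.12 rad and y of carton_mid in the frame of drawer_handle between -0.032 and -0.008 m and x of carton_mid in the frame of drawer_handle between 0.069 and 0.189 m and z of carton_mid in the frame of drawer_handle between -0.049 and -0.033 m and y of carton_short in the frame of drawer_handle between -0.113 and -0.089 m and x of carton_short in the frame of drawer_handle between 0.069 and 0.189 m and z of carton_short in the frame of drawer_handle between -0.049 and -0.033 m and value of joint drawer below 0.006 m and distance between scanner and stand_seat below 0.02 m and angle between the z axis of scanner and the z axis of stand_seat, either way round below 0.12 rad and angle between the x axis of scanner and the x axis of stand_seat, either way round below 0.15 rad and x of scan_window in the frame of stand_seat above 0.04 m and linear speed of each of scanner, carton_long, carton_mid, carton_short below 0.02 m/s); the robot touches nothing.
It fails at once if a spare roller is moved by more than 20 mm (distance of any of spare_roller_1, spare_roller_2 from where it was at the start of the episode above 0.02 m).
Of carton_long, carton_mid, carton_short only 2 to 3 are there at a start; the rules pass over those that are not, and their reading is None.
At some moment in a run one of carton_long, carton_mid, carton_short may be knocked a few centimetres aside while the robot is not near it.
It also fails if it takes over 200 s, if anything falls off the work surface, if the arm or the gripper's body presses on something with over 40 N, if the wrist force passes 120 N, or if a joint passes its speed limit or range.

## Working session

There is one attempt and no reset: what is moved stays moved. The work goes in short steps, Python scripts to look and compute and a tool call to move; the robot and the scene stay as the last step left them, time stands still between calls to the robot, and variables do not carry over. Pictures are saved under pics/ and viewed, about 12 in all and at most 16, crops included, and the job is handed in when it is done.

Besides the shell and the picture viewer there is one more tool, called after "Request:" as name(argument=value, ...), one argument or row to a line, values as JSON. arm_command: Moves the arm, as the interface text tells. Its arguments: {"type":"object","properties":{"increments":{"type":"string"},"jaw":{"type":"number"},"force":{"type":"number"}},"required":["increments"]}

```bash
ls; mkdir -p pics
cat > h.py <<'E'
import numpy as np, cv2
from plant import env
def grab(n,f):
    im=env.grab_frame(n); cv2.imwrite('pics/'+f,im[:,:,::-1]); return im
def ray(n,uv):
    c=env.camera_info(n); R=cv2.Rodrigues(np.array(c['rvec'],float))[0]; t=np.array(c['tvec'],float).ravel()
    uv=np.atleast_2d(uv).astype(float)
    d=np.c_[uv,np.ones(len(uv))]@np.linalg.inv(np.array(c['mtx'])).T@R
    return -R.T@t,d
def onz(n,uv,z):
    o,d=ray(n,uv); return o+d*((z-o[2])/d[:,2])[:,None]
def proj(n,P):
    c=env.camera_info(n); return cv2.projectPoints(np.atleast_2d(P).astype(float),np.array(c['rvec'],float),np.array(c['tvec'],float),np.array(c['mtx'],float),None)[0].reshape(-1,2)
def st():
    s=env.read_state(); print('t',s['time'],'tcp',np.round(s['tool_pos'],1),'w',s['grip_width'],'F',np.round(s['ft_force'],1)); print(np.round(s['orientation'],3),'q',np.round(s['q'],3)); return s
E
python3 - <<'E'
from h import *
st()
for n in('scene','top'):
    grab(n,n+'0.png'); c=env.camera_info(n); print(n,np.round(c['mtx'],1).tolist(),np.round(ray(n,[256,192])[0]), np.round(onz(n,[[0,0],[511,0],[511,383],[0,383]],0)))
E
```

```text
pics
t 0.0 tcp [ 211.9 -506.9  204.3] w 94.12051488180501 F [ 0.3 -0.6 -0. ]
[[ 0.923  0.386 -0.001]
 [ 0.386 -0.923  0.002]
 [ 0.    -0.002 -1.   ]] q [-1.278  0.088  1.372 -0.     1.684 -0.103]
scene [[382.3, 0.0, 254.3], [0.0, 382.3, 191.2], [0.0, 0.0, 1.0]] [799. 672. 808.] [[ 1271. -2071.     0.]
 [-1458.  -917.     0.]
 [  233.   627.     0.]
 [ 1169.   239.     0.]]
top [[391.0, 0.0, 251.8], [0.0, 391.0, 189.0], [0.0, 0.0, 1.0]] [ 357.   -9. 1165.] [[1185.  834.    0.]
 [1220. -859.    0.]
 [  31. -742.    0.]
 [   6.  679.    0.]]
```

View pics/top0.png

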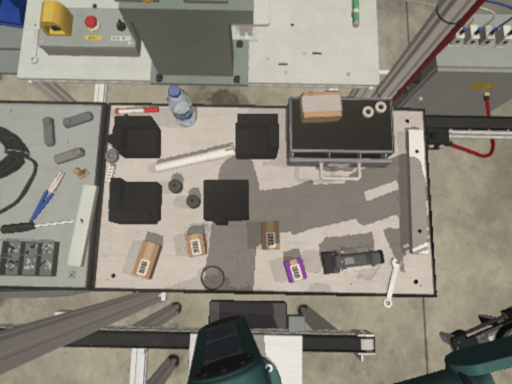

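View pics/scene0.png

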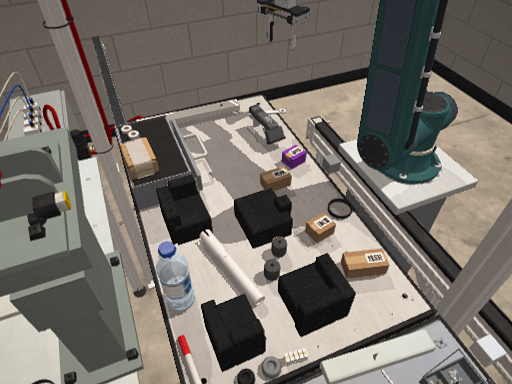

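```bash
cat > m.py <<'E'
from h import *
def cartons(im,z=40,n='top'):
    hsv=cv2.cvtColor(im,cv2.COLOR_RGB2HSV)
    m=cv2.inRange(hsv,(6,70,50),(22,200,235))
    m=cv2.morphologyEx(m,cv2.MORPH_CLOSE,np.ones((7,7)))
    m=cv2.morphologyEx(m,cv2.MORPH_OPEN,np.ones((3,3)))
    for c in cv2.findContours(m,cv2.RETR_EXTERNAL,cv2.CHAIN_APPROX_NONE)[0]:
        if cv2.contourArea(c)<150: continue
        p=onz(n,c[:,0,:],z)[:,:2].astype(np.float32); r=cv2.minAreaRect(p); x,y,w,h=cv2.boundingRect(c)
        print('px',x+w//2,y+h//2,'ctr',np.round(r[0]),'size',np.round(r[1]),'ang',round(r[2],1))
E
python3 - <<'E'
from m import *
im=cv2.imread('pics/top0.png')[:,:,::-1].copy()
cartons(im)
a=cv2.resize(im[215:295,120:310],None,fx=4,fy=4,interpolation=cv2.INTER_CUBIC)
b=cv2.resize(im[90:290,280:440],None,fx=4,fy=4,interpolation=cv2.INTER_CUBIC)[:,:]
cv2.imwrite('pics/a.png',a[:,:,::-1]);cv2.imwrite('pics/b.png',cv2.resize(b,None,fx=.75,fy=.75)[:,:,::-1])
E
```

```text
px 147 260 ctr [351. 284.] size [ 55. 100.] ang 75.1
px 196 245 ctr [396. 147.] size [60. 52.] ang 11.8
px 271 235 ctr [428. -65.] size [77. 48.] ang 1.1
px 473 151 ctr [ 686. -667.] size [119.  32.] ang 84.7
px 321 117 ctr [ 785. -215.] size [ 35. 122.] ang 1.1
px 482 89 ctr [ 886. -710.] size [43. 86.] ang 1.1
px 56 18 ctr [1099.  620.] size [122. 102.] ang 1.2
```

View pics/a.png

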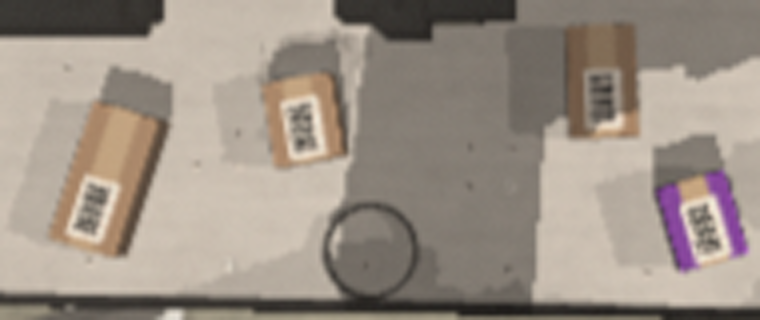

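View pics/b.png

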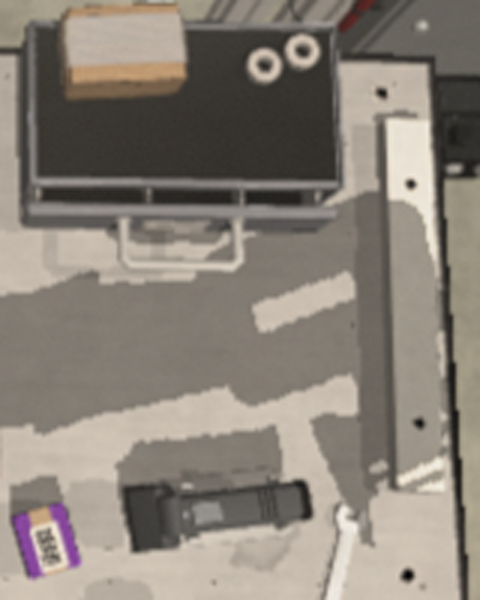

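Run:
```python
from h import *
f=lambda l,z:print(np.round(onz('top',np.array(l)/3+[280,90],z)[:,:2],0).tolist())
print('handle');f([[125,263],[181,263],[238,265]],58)
print('edge');f([[30,181],[338,184]],90)
print('front top');f([[25,208],[335,208]],72)
print('dividers(back of visible slot)');f([[148,195],[240,195]],42)
print('scanner');f([[308,500],[280,502.5],[215,508],[175,512],[127,517]],80)
im=cv2.imread('pics/scene0.png')
cv2.imwrite('pics/c.png',np.vstack([cv2.resize(im[95:165,235:335],(800,560),interpolation=cv2.INTER_CUBIC)]))
cv2.imwrite('pics/d.png',cv2.resize(im[100:220,110:240],(650,600),interpolation=cv2.INTER_CUBIC))
```

```text
handle
[[593.0, -211.0], [594.0, -265.0], [593.0, -320.0]]
edge
[[663.0, -116.0], [666.0, -408.0]]
front top
[[642.0, -113.0], [647.0, -411.0]]
dividers(back of visible slot)
[[665.0, -238.0], [667.0, -329.0]]
scanner
[[370.0, -371.0], [367.0, -346.0], [361.0, -286.0], [357.0, -250.0], [352.0, -206.0]]
```

View pics/c.png

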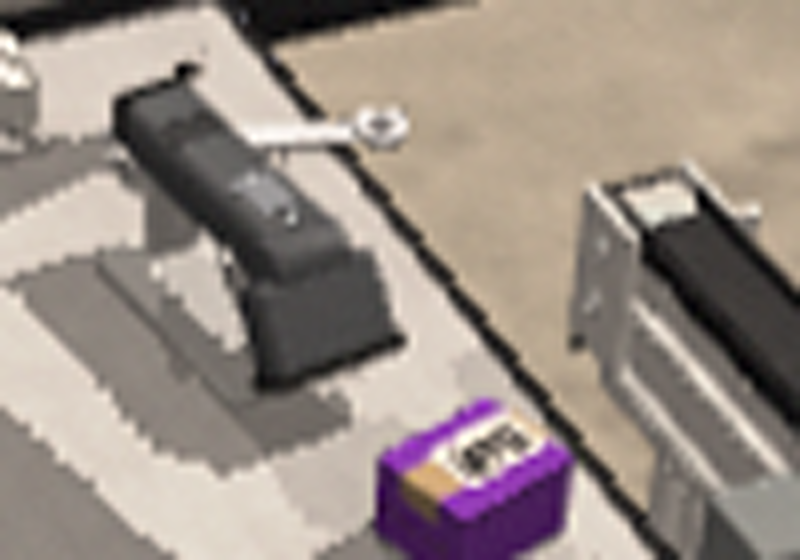

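View pics/d.png

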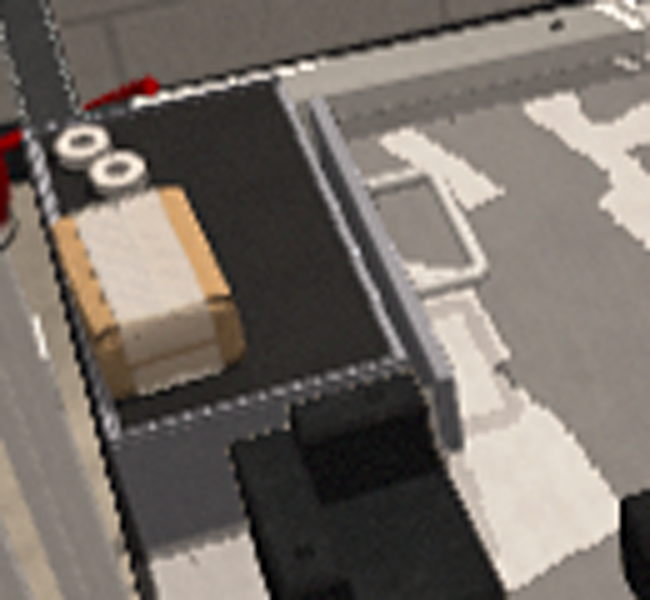

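```bash
cat > plan.py <<'E'
from h import *
import sys
# usage: plan.py x,y,z,yawdeg ...   prints calls (tool down) from measured pose; yaw = tool x axis yaw
def plan(wps,p=None,yaw=None,nsag=0):
    s=env.read_state(); R=np.array(s['orientation'])
    p=np.array(s['tool_pos'],float) if p is None else p
    yaw=np.arctan2(R[1,0],R[0,0])
    print('t %.1f from'%s['time'],np.round(p,1),'yaw %.1f'%np.degrees(yaw),'w %.1f'%s['grip_width'],'q',np.round(s['q'],2),'F',np.round(s['ft_force'],1))
    for w in wps:
        t=np.array(w[:3]); ty=np.radians(w[3]) 
        while True:
            d=t-p; a=(ty-yaw+np.pi)%(2*np.pi)-np.pi
            if np.linalg.norm(d)<.05 and abs(a)<.001: break
            c,sn=np.cos(yaw),np.sin(yaw)
            l=np.array([c*d[0]+sn*d[1], sn*d[0]-c*d[1], -d[2]])
            k=min(1,100/np.abs(l).max()); l=l*k; aa=np.clip(a,-1.5,1.5)
            print('  ',np.round(l/100,3),'wz %.3f'%(-aa/1.5),'rows>=%d'%np.ceil(max(np.linalg.norm(l)/50,abs(aa)/.15)+1))
            p=p+np.array([c*l[0]+sn*l[1], sn*l[0]-c*l[1], -l[2]]); yaw+=aa
        print('  --',w)
if __name__=='__main__': plan([[float(v) for v in a.split(',')] for a in sys.argv[1:]])
E
python3 plan.py 594,-265,130,90 594,-265,41,90
```

```text
t 0.1 from [ 211.9 -507.   204.4] yaw 22.7 w 94.4 q [-1.28  0.09  1.37  0.    1.68 -0.1 ] F [ 0.1 -0.1  0.8]
   [ 1.    -0.17   0.167] wz -0.783 rows>=9
   [0.633 1.    0.195] wz -0.000 rows>=4
   [0.633 1.    0.195] wz -0.000 rows>=4
   [0.611 0.964 0.188] wz -0.000 rows>=4
  -- [594.0, -265.0, 130.0, 90.0]
   [0.   0.   0.89] wz -0.000 rows>=3
  -- [594.0, -265.0, 41.0, 90.0]
```

Request:
arm_command(
  increments="1 -0.17 0.16 0 0 -0.783;1 -0.17 0.16 0 0 -0.783;1 -0.17 0.16 0 0 -0.783;1 -0.17 0.16 0 0 -0.783;1 -0.17 0.16 0 0 -0.783;1 -0.17 0.16 0 0 -0.783;1 -0.17 0.16 0 0 -0.783;1 -0.17 0.16 0 0 -0.783;1 -0.17 0.16 0 0 -0.783;1 -0.17 0.16 0 0 -0.783",
  jaw=0.38,
)

```text
time: 1.1
tool_pos: [297.7, -453.1, 189.0]
orientation: [[0.003, 1.0, -0.0], [1.0, -0.003, 0.001], [0.001, -0.0, -1.0]]
ft_force: [0.0, -0.3, 0.3]
grip_width: 35.3
```

Request:
arm_command(
  increments="0.63 1 0.19 0 0 0;0.63 1 0.19 0 0 0;0.63 1 0.19 0 0 0;0.63 1 0.19 0 0 0",
)

```text
time: 1.5
tool_pos: [399.5, -388.2, 169.4]
orientation: [[-0.002, 1.0, -0.001], [1.0, 0.002, 0.002], [0.002, -0.001, -1.0]]
ft_force: [-0.8, -0.0, 0.0]
grip_width: 35.9
```

Request:
arm_command(
  increments="0.63 1 0.19 0 0 0;0.63 1 0.19 0 0 0;0.63 1 0.19 0 0 0;0.63 1 0.19 0 0 0",
)

```text
time: 1.9
tool_pos: [498.7, -326.3, 150.5]
orientation: [[-0.001, 1.0, -0.001], [1.0, 0.001, 0.001], [0.001, -0.001, -1.0]]
ft_force: [-0.3, -1.0, 0.8]
grip_width: 35.9
```

Request:
arm_command(
  increments="0.6 0.96 0.19 0 0 0;0.6 0.96 0.19 0 0 0;0.6 0.96 0.19 0 0 0;0.6 0.96 0.19 0 0 0;0.6 0.96 0.19 0 0 0",
)

```text
time: 2.4
tool_pos: [592.5, -269.2, 132.9]
orientation: [[0.002, 1.0, -0.001], [1.0, -0.002, -0.001], [-0.001, -0.001, -1.0]]
ft_force: [0.2, 0.3, 0.5]
grip_width: 35.5
```

```bash
python3 plan.py 594,-265,41,90
python3 - <<'E'
from m import *
im=grab('scene','s1.png');cv2.imwrite('pics/e.png',cv2.resize(im[90:240,110:260],(600,600),interpolation=cv2.INTER_CUBIC)[:,:,::-1])
E
```

```text
t 2.4 from [ 592.5 -269.2  132.9] yaw 89.9 w 35.5 q [-0.51  0.33  1.22 -0.    1.59 -0.51] F [0.2 0.3 0.5]
   [0.042 0.015 0.919] wz -0.002 rows>=3
  -- [594.0, -265.0, 41.0, 90.0]
```

View pics/e.png

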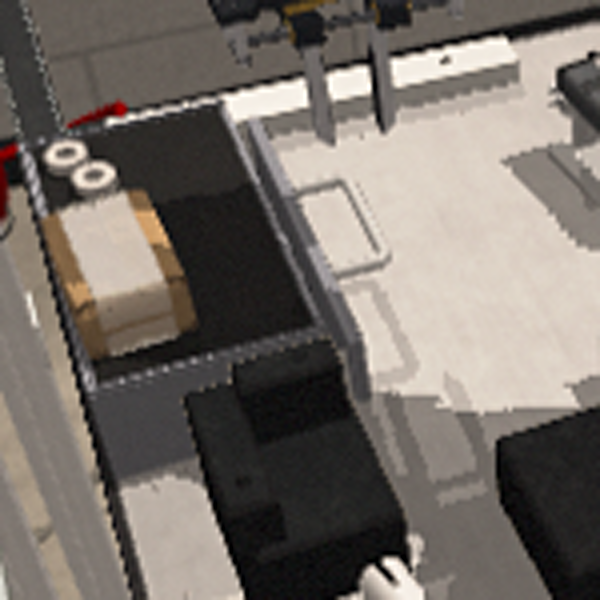

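Run:
```python
from h import *
print(np.round(onz('scene',[[110+347/4,90+185/4],[110+366/4,90+222/4],[110+385/4,90+260/4]],58)))
```

```text
[[ 596. -306.   58.]
 [ 596. -255.   58.]
 [ 596. -205.   58.]]
```

Request:
arm_command(
  increments="0.04 0.01 0.5 0 0 0;0.04 0.01 0.7 0 0 0;0.04 0.01 0.92 0 0 0;0.04 0.01 0.92 0 0 0;0.04 0.01 0.92 0 0 0",
)

```text
time: 2.95
tool_pos: [594.0, -264.8, 41.4]
orientation: [[0.002, 1.0, 0.0], [1.0, -0.002, -0.001], [-0.001, 0.0, -1.0]]
ft_force: [0.7, 0.8, 1.5]
grip_width: 35.5
```

Request:
arm_command(
  increments="0 0 0 0 0 0;0 0 0 0 0 0;0 0 0 0 0 0;0 0 0 0 0 0;0 0 0 0 0 0",
  jaw=0,
  force=20,
)

```text
time: 3.45
tool_pos: [595.3, -263.7, 41.7]
orientation: [[0.0, 1.0, 0.001], [1.0, -0.0, -0.001], [-0.001, 0.001, -1.0]]
ft_force: [-1.1, 0.0, 4.3]
grip_width: 10.3
```

Request:
arm_command(
  increments="0 -0.1 0 0 0 0;0 -0.25 0 0 0 0;0 -0.4 0 0 0 0;0 -0.55 0 0 0 0;0 -0.7 0 0 0 0;0 -0.85 0 0 0 0;0 -0.95 0 0 0 0;0 -0.95 0 0 0 0",
)

```text
time: 4.25
tool_pos: [498.5, -264.3, 41.6]
orientation: [[0.001, 1.0, -0.0], [1.0, -0.001, -0.002], [-0.002, -0.0, -1.0]]
ft_force: [-1.0, -1.0, 6.1]
grip_width: 10.2
```

Request:
arm_command(
  increments="0 -0.05 0 0 0 0;0 -0.1 0 0 0 0;0 -0.15 0 0 0 0;0 -0.2 0 0 0 0;0 -0.24 0 0 0 0;0 -0.27 0 0 0 0;0 -0.3 0 0 0 0;0 -0.3 0 0 0 0",
)

```text
time: 5.05
tool_pos: [478.2, -264.4, 41.7]
orientation: [[0.0, 1.0, 0.02], [1.0, -0.0, -0.004], [-0.004, 0.02, -1.0]]
ft_force: [21.3, -3.2, -7.2]
grip_width: 10.6
```

Request:
arm_command(
  increments="0 0.09 0 0 0 0;0 0.09 0 0 0 0",
)

```text
time: 5.25
tool_pos: [480.3, -264.4, 41.6]
orientation: [[-0.0, 1.0, 0.002], [1.0, 0.0, -0.003], [-0.003, 0.002, -1.0]]
ft_force: [1.8, -1.8, 7.0]
grip_width: 10.7
```

Request:
arm_command(
  increments="0 0 0 0 0 0;0 0 0 0 0 0;0 0 0 0 0 0;0 0 0 0 0 0",
  jaw=0.35,
)

```text
time: 5.65
tool_pos: [478.0, -262.7, 39.5]
orientation: [[0.001, 1.0, -0.002], [1.0, -0.001, 0.001], [0.001, -0.002, -1.0]]
ft_force: [0.1, -0.0, -0.0]
grip_width: 32.7
```

Request:
arm_command(
  increments="0 0 -0.5 0 0 0;0 0 -1 0 0 0;0 0 -1 0 0 0;0 0 -1 0 0 0",
)

```text
time: 6.05
tool_pos: [479.5, -263.8, 142.2]
orientation: [[0.001, 1.0, 0.003], [1.0, -0.0, -0.002], [-0.002, 0.003, -1.0]]
ft_force: [-0.8, 0.5, 0.3]
grip_width: 33.0
```

Request:
arm_command(
  increments="1 -0.5 -0.3 0 0 0;1 -0.5 -0.3 0 0 0;1 -0.5 -0.3 0 0 0;1 -0.5 -0.3 0 0 0",
  jaw=1,
)

```text
time: 6.45
tool_pos: [428.1, -161.8, 169.8]
orientation: [[-0.002, 1.0, -0.001], [1.0, 0.002, 0.0], [0.0, -0.001, -1.0]]
ft_force: [-0.0, -0.6, -1.0]
grip_width: 61.7
```

Request:
arm_command(
  increments="1 -0.5 0 0 0 0;1 -0.5 0 0 0 0;1 -0.5 0 0 0 0;1 -0.5 0 0 0 0",
)

```text
time: 6.85
tool_pos: [378.8, -63.1, 169.6]
orientation: [[-0.001, 1.0, -0.001], [1.0, 0.001, -0.001], [-0.001, -0.001, -1.0]]
ft_force: [0.2, -0.8, 0.8]
grip_width: 92.5
```

```bash
python3 - <<'E'
from m import *
im=grab('top','t2.png');cartons(im)
a=cv2.resize(im[90:300,120:440],(800,525),interpolation=cv2.INTER_CUBIC);cv2.imwrite('pics/f.png',a[:,:,::-1])
E
python3 plan.py 428,-65,160,1
```

```text
px 147 260 ctr [351. 284.] size [ 54. 100.] ang 74.7
px 196 245 ctr [396. 148.] size [60. 52.] ang 11.8
px 473 151 ctr [ 686. -667.] size [119.  32.] ang 84.7
px 321 117 ctr [ 785. -215.] size [ 36. 124.] ang 4.0
px 483 89 ctr [ 886. -713.] size [43. 92.] ang 1.1
px 56 18 ctr [1099.  620.] size [122. 103.] ang 1.2
t 6.9 from [379.4 -64.  169.8] yaw 90.0 w 93.5 q [-0.31 -0.28  1.78 -0.    1.65 -0.31] F [ 0.1 -0.9  0.1]
   [-0.01   0.486  0.098] wz 1.000 rows>=11
   [ 0.  0. -0.] wz 0.036 rows>=2
  -- [428.0, -65.0, 160.0, 1.0]plan.py:16: RuntimeWarning: divide by zero encountered in scalar divide
  k=min(1,100/np.abs(l).max()); l=l*k; aa=np.clip(a,-1.5,1.5)
```

View pics/f.png

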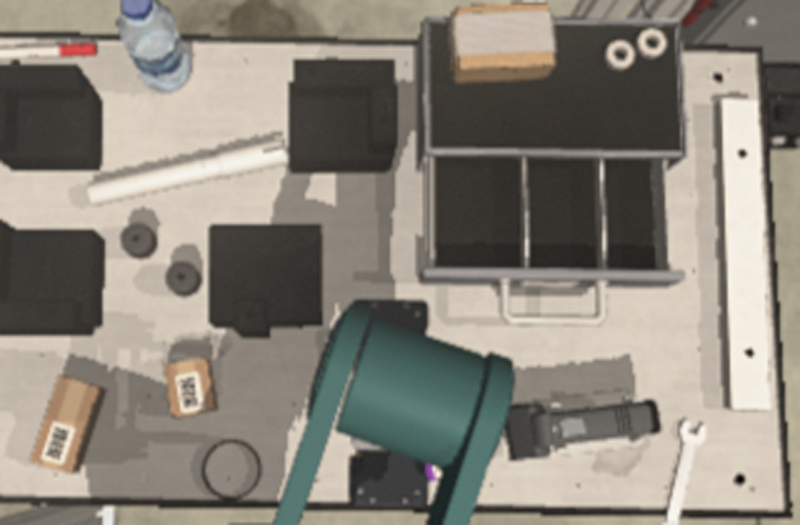

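```bash
python3 - <<'E'
from h import *
f=lambda l,z:print(np.round(onz('top',np.array(l)/2.5+[120,90],z)[:,:2],0).tolist())
print('handle');f([[507,318],[553,318],[603,319]],58)
print('div1');f([[525,165],[525,265]],43)
print('div2');f([[602,165],[602,265]],43)
print('sides 55');f([[430,165],[430,265],[661,165],[665,265]],55)
print('front top outer');f([[421,280],[684,279],[421,270],[684,272]],72)
print('edge');f([[421,152],[683,155]],93)
E
python3 plan.py 428,-65,100,1 428,-65,12,1 428,-65,112,1
```

```text
handle
[[478.0, -213.0], [479.0, -265.0], [479.0, -322.0]]
div1
[[662.0, -239.0], [542.0, -237.0]]
div2
[[664.0, -331.0], [543.0, -327.0]]
sides 55
[[656.0, -126.0], [538.0, -126.0], [662.0, -397.0], [543.0, -396.0]]
front top outer
[[518.0, -114.0], [524.0, -411.0], [529.0, -114.0], [532.0, -412.0]]
edge
[[661.0, -111.0], [663.0, -409.0]]
t 6.9 from [379.4 -64.  169.8] yaw 90.0 w 93.5 q [-0.31 -0.28  1.78 -0.    1.65 -0.31] F [ 0.1 -0.9  0.1]
   [-0.01   0.486  0.698] wz 1.000 rows>=11
   [ 0.  0. -0.] wz 0.036 rows>=2
  -- [428.0, -65.0, 100.0, 1.0]
   [0.   0.   0.88] wz -0.000 rows>=3
  -- [428.0, -65.0, 12.0, 1.0]
   [ 0.  0. -1.] wz -0.000 rows>=3
  -- [428.0, -65.0, 112.0, 1.0]plan.py:16: RuntimeWarning: divide by zero encountered in scalar divide
  k=min(1,100/np.abs(l).max()); l=l*k; aa=np.clip(a,-1.5,1.5)
```

Request:
arm_command(
  increments="0 0.48 0.3 0 0 1;0 0.48 0.3 0 0 1;0 0.48 0.3 0 0 1;0 0.48 0.3 0 0 1;0 0.48 0.3 0 0 1;0 0.48 0.3 0 0 1;0 0.48 0.3 0 0 1;0 0.48 0.3 0 0 1;0 0.48 0.3 0 0 1;0 0.48 0.3 0 0 1;0 0.48 0.3 0 0 1;0 0.48 0.3 0 0 1",
)

```text
time: 8.1
tool_pos: [427.5, -64.6, 139.9]
orientation: [[0.997, 0.072, -0.001], [0.072, -0.997, -0.0], [-0.001, 0.0, -1.0]]
ft_force: [0.1, -0.5, 1.1]
grip_width: 93.9
```

Request:
arm_command(
  increments="0 0 0.6 0 0 0.036;0 0 1 0 0 0.036;0 0 1 0 0 0.036;0 0 1 0 0 0.036",
)

```text
time: 8.5
tool_pos: [426.7, -63.6, 40.3]
orientation: [[1.0, 0.017, -0.002], [0.017, -1.0, 0.0], [-0.002, -0.0, -1.0]]
ft_force: [0.5, 0.0, -0.1]
grip_width: 93.8
```

Request:
arm_command(
  increments="0 0 0.28 0 0 0;0 0 0.28 0 0 0;0 0 0.28 0 0 0",
)

```text
time: 8.8
tool_pos: [428.9, -64.0, 15.1]
orientation: [[1.0, 0.017, 0.004], [0.017, -1.0, -0.001], [0.004, 0.001, -1.0]]
ft_force: [-0.2, -0.2, 0.1]
grip_width: 93.6
```

Request:
arm_command(
  increments="0 0 0 0 0 0;0 0 0 0 0 0;0 0 0 0 0 0;0 0 0 0 0 0;0 0 0 0 0 0;0 0 0 0 0 0;0 0 0 0 0 0",
  jaw=0,
  force=20,
)

```text
time: 9.5
tool_pos: [426.9, -63.6, 12.5]
orientation: [[1.0, 0.016, -0.0], [0.016, -1.0, -0.001], [-0.0, 0.001, -1.0]]
ft_force: [-0.3, -0.7, 0.5]
grip_width: 50.0
```

Request:
arm_command(
  increments="0 0 -0.4 0 0 0;0 0 -0.8 0 0 0;0 0 -1 0 0 0;0 0 -1 0 0 0",
)

```text
time: 9.9
tool_pos: [429.2, -63.8, 115.7]
orientation: [[1.0, 0.016, 0.007], [0.016, -1.0, -0.002], [0.007, 0.002, -1.0]]
ft_force: [0.6, 0.1, -3.1]
grip_width: 50.2
```

```bash
sed -i 's/100\/np.abs(l).max()/100\/(np.abs(l).max()+1e-9)/' plan.py; python3 plan.py 596,-284,115,90 596,-284,60,90
```

```text
t 9.9 from [429.2 -63.8 115.7] yaw 0.9 w 50.2 q [-0.28 -0.15  1.78  0.    1.5   1.28] F [ 0.6  0.1 -3.1]
   [0.732 1.    0.003] wz -1.000 rows>=11
   [-1.     0.847  0.003] wz -0.036 rows>=4
   [-0.169  0.128  0.001] wz -0.000 rows>=2
  -- [596.0, -284.0, 115.0, 90.0]
   [0.   0.   0.55] wz -0.000 rows>=3
  -- [596.0, -284.0, 60.0, 90.0]
```

Request:
arm_command(
  increments="0.73 1 0 0 0 -1;0.73 1 0 0 0 -1;0.73 1 0 0 0 -1;0.73 1 0 0 0 -1;0.73 1 0 0 0 -1;0.73 1 0 0 0 -1;0.73 1 0 0 0 -1;0.73 1 0 0 0 -1;0.73 1 0 0 0 -1;0.73 1 0 0 0 -1;0.73 1 0 0 0 -1;0.73 1 0 0 0 -1",
)

```text
time: 11.1
tool_pos: [500.6, -161.7, 110.5]
orientation: [[0.058, 0.998, -0.003], [0.998, -0.058, 0.001], [0.001, -0.003, -1.0]]
ft_force: [0.1, 1.1, -2.5]
grip_width: 50.0
```

Request:
arm_command(
  increments="-1 0.85 0 0 0 -0.036;-1 0.85 0 0 0 -0.036;-1 0.85 0 0 0 -0.036;-1 0.85 0 0 0 -0.036;-1 0.85 0 0 0 -0.036",
)

```text
time: 11.6
tool_pos: [580.4, -266.5, 110.9]
orientation: [[0.003, 1.0, -0.002], [1.0, -0.003, 0.002], [0.002, -0.002, -1.0]]
ft_force: [0.1, -0.0, -2.5]
grip_width: 50.0
```

Request:
arm_command(
  increments="-0.17 0.13 0.3 0 0 0;-0.17 0.13 0.3 0 0 0;-0.17 0.13 0.3 0 0 0;-0.17 0.13 0.3 0 0 0",
)

```text
time: 12.0
tool_pos: [594.0, -282.6, 83.8]
orientation: [[0.0, 1.0, 0.001], [1.0, -0.0, -0.0], [-0.0, 0.001, -1.0]]
ft_force: [0.4, -0.8, -1.3]
grip_width: 50.1
```

```bash
python3 plan.py 596,-284,29,90
python3 - <<'E'
from m import *
im=grab('scene','s2.png');cv2.imwrite('pics/g.png',cv2.resize(im[80:200,110:240],(650,600),interpolation=cv2.INTER_CUBIC)[:,:,::-1])
im=grab('top','t3.png');cv2.imwrite('pics/g2.png',cv2.resize(im[90:240,270:430],(640,600),interpolation=cv2.INTER_CUBIC)[:,:,::-1])
a=cv2.imread('pics/g.png');b=cv2.imread('pics/g2.png');cv2.imwrite('pics/gg.png',cv2.resize(np.hstack([a,b]),(800,372)))
E
```

```text
t 12.0 from [ 594.  -282.6   83.8] yaw 90.0 w 50.1 q [-0.53  0.37  1.27  0.    1.5  -0.53] F [ 0.4 -0.8 -1.3]
   [-0.014  0.02   0.548] wz -0.000 rows>=3
  -- [596.0, -284.0, 29.0, 90.0]
```

View pics/gg.png

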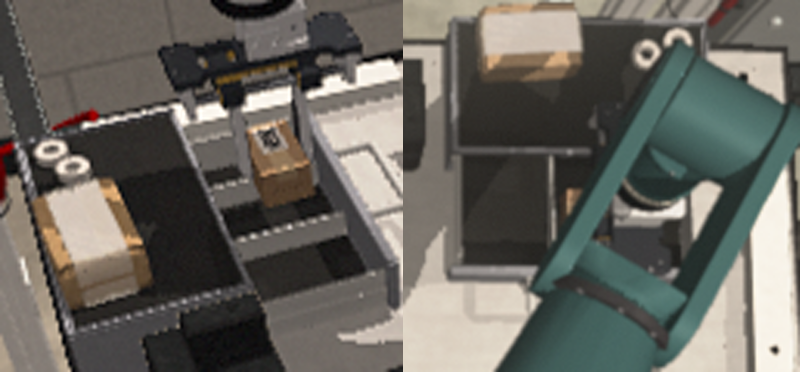

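Run:
```python
from h import *
print(np.round(onz('scene',[[195.5,146.1],[211,142.9]],71)),np.round(onz('scene',[[110+256/3.1,80+180/3.1],[110+310/3.1,80+167/3.1]],111)))
# top edge of divider1 in scene
print(np.round(onz('scene',[[110+245/3.1,80+242/3.1],[110+340/3.1,80+218/3.1]],43)))
im=cv2.imread('pics/t3.png')[:,:,::-1].copy()
hsv=cv2.cvtColor(im,cv2.COLOR_RGB2HSV);m=cv2.inRange(hsv,(6,70,50),(22,220,235))
ys,xs=np.nonzero(m[150:200,325:345]); print(xs.min()+325,np.median(ys)+150,len(xs)); u=xs.min()+325
print(np.round(onz('top',[[u,np.median(ys)+150]],111)))
```

```text
[[ 617. -243.   71.]
 [ 569. -239.   71.]] [[ 624. -233.  111.]
 [ 571. -232.  111.]]
[[ 645. -229.   43.]
 [ 546. -228.   43.]]
333 170.0 71
[[ 604. -233.  111.]]
```

Run:
```python
from h import *
P=[[595,-209,58],[595,-319,58],[595,-264,58]]
for n in('scene','top'): print(n,np.round(proj(n,P),1).tolist())
for n,f,boxes in(('top','pics/top0.png',{'L':(135,240,160,280),'S':(185,232,208,258),'M':(262,220,280,250),'P':(282,257,307,283)}),('scene','pics/scene0.png',{'L':(342,245,390,280),'S':(303,212,337,243),'M':(259,167,293,190),'P':(281,144,307,166)})):
    im=cv2.imread(f);hsv=cv2.cvtColor(im,cv2.COLOR_BGR2HSV)
    for k,(x0,y0,x1,y1) in boxes.items():
        h=hsv[y0:y1,x0:x1].copy()
        m=((h[...,1]<60)&(h[...,2]>150)).astype(np.uint8)
        m=cv2.morphologyEx(np.pad(m,5),cv2.MORPH_CLOSE,np.ones((5,5)))[5:-5,5:-5]
        nn,lab,sta,cen=cv2.connectedComponentsWithStats(m)
        ok=[(sta[i][4],i) for i in range(1,nn) if 0<sta[i][0] and 0<sta[i][1] and sta[i][0]+sta[i][2]<x1-x0 and sta[i][1]+sta[i][3]<y1-y0]
        if not ok: print(n,k,'none');continue
        a,i=max(ok);print(n,k,a,np.round(onz(n,[cen[i]+[x0,y0]],40)[0]))
```

```text
scene [[206.2, 154.2], [195.9, 133.8], [200.9, 143.7]]
top [[320.9, 176.8], [358.9, 177.5], [339.9, 177.2]]
top L none
top S none
top M none
top P none
scene L none
scene S none
scene M none
scene P none
```

Request:
arm_command(
  increments="-0.01 0.02 0.2 0 0 0;-0.01 0.02 0.35 0 0 0;-0.01 0.02 0.45 0 0 0;-0.01 0.02 0.56 0 0 0;-0.01 0.02 0.56 0 0 0;-0.01 0.02 0.56 0 0 0;-0.01 0.02 0.56 0 0 0",
)

```text
time: 12.8
tool_pos: [595.9, -284.6, 26.4]
orientation: [[0.001, 1.0, -0.0], [1.0, -0.001, 0.0], [0.0, -0.0, -1.0]]
ft_force: [0.5, 0.8, -0.8]
grip_width: 49.8
```

Request:
arm_command(
  increments="0 0 0 0 0 0;0 0 0 0 0 0;0 0 0 0 0 0;0 0 0 0 0 0;0 0 0 0 0 0",
  jaw=0.72,
)

```text
time: 13.3
tool_pos: [596.1, -284.7, 26.7]
orientation: [[0.001, 1.0, 0.0], [1.0, -0.001, -0.0], [-0.0, 0.0, -1.0]]
ft_force: [-0.0, -0.8, -0.8]
grip_width: 67.8
```

Request:
arm_command(
  increments="0 0 -0.5 0 0 0;0 0 -1 0 0 0;0 0 -1 0 0 0;0 0 -1 0 0 0",
)

```text
time: 13.7
tool_pos: [597.1, -285.3, 129.2]
orientation: [[0.0, 1.0, 0.004], [1.0, -0.0, -0.003], [-0.003, 0.004, -1.0]]
ft_force: [-0.3, -0.0, -0.5]
grip_width: 68.0
```

```bash
python3 plan.py 396,148,130,11.8
```

```text
t 13.7 from [ 597.1 -285.3  129.2] yaw 90.0 w 68.0 q [-0.53  0.36  1.2  -0.    1.58 -0.53] F [-0.3 -0.  -0.5]
   [ 1.    -0.465 -0.002] wz 0.910 rows>=11
   [-0.233 -1.    -0.002] wz -0.000 rows>=4
   [-0.233 -1.    -0.002] wz -0.000 rows>=4
   [-0.233 -1.    -0.002] wz -0.000 rows>=4
   [-0.135 -0.578 -0.001] wz -0.000 rows>=3
  -- [396.0, 148.0, 130.0, 11.8]
```

Request:
arm_command(
  increments="1 -0.46 -0.5 0 0 0.91;1 -0.46 -0.5 0 0 0.91;1 -0.46 -0.5 0 0 0.91;1 -0.46 -0.5 0 0 0.91;1 -0.46 -0.5 0 0 0.91;1 -0.46 -0.5 0 0 0.91;1 -0.46 -0.5 0 0 0.91;1 -0.46 -0.5 0 0 0.91;1 -0.46 -0.5 0 0 0.91;1 -0.46 -0.5 0 0 0.91;1 -0.46 -0.5 0 0 0.91",
  jaw=1,
)

```text
time: 14.8
tool_pos: [549.3, -184.3, 174.7]
orientation: [[0.978, 0.206, -0.003], [0.206, -0.978, 0.001], [-0.003, -0.002, -1.0]]
ft_force: [0.4, 0.3, -0.7]
grip_width: 94.0
```

Request:
arm_command(
  increments="-0.23 -1 0 0 0 0;-0.23 -1 0 0 0 0;-0.23 -1 0 0 0 0;-0.23 -1 0 0 0 0",
)

```text
time: 15.2
tool_pos: [506.8, -90.7, 176.4]
orientation: [[0.978, 0.207, 0.0], [0.207, -0.978, -0.001], [0.0, 0.001, -1.0]]
ft_force: [0.2, -0.9, 0.3]
grip_width: 94.1
```

```bash
python3 - <<'E'
from m import *
cartons(grab('top','t4.png'))
E
python3 plan.py 396,148,130,11.8
```

```text
px 147 260 ctr [351. 284.] size [ 56. 100.] ang 74.7
px 196 245 ctr [396. 147.] size [57. 52.] ang 10.5
px 349 179 ctr [ 596. -292.] size [57. 68.] ang 1.1
px 473 151 ctr [ 686. -667.] size [119.  32.] ang 84.7
px 321 117 ctr [ 785. -215.] size [ 36. 124.] ang 4.0
px 483 89 ctr [ 886. -713.] size [43. 92.] ang 1.1
px 56 18 ctr [1099.  620.] size [122. 103.] ang 1.2
t 15.2 from [507.3 -91.6 176.4] yaw 11.9 w 93.9 q [-0.29  0.02  1.5  -0.    1.62  1.08] F [-0.  -0.6  0. ]
   [-0.232 -1.     0.18 ] wz 0.001 rows>=4
   [-0.233 -1.     0.18 ] wz -0.000 rows>=4
   [-0.134 -0.573  0.103] wz -0.000 rows>=3
  -- [396.0, 148.0, 130.0, 11.8]
```

Request:
arm_command(
  increments="-0.23 -1 0 0 0 0;-0.23 -1 0 0 0 0;-0.23 -1 0 0 0 0;-0.23 -1 0 0 0 0",
)

```text
time: 15.65
tool_pos: [464.9, 1.4, 176.7]
orientation: [[0.979, 0.205, 0.001], [0.205, -0.979, -0.001], [0.001, 0.001, -1.0]]
ft_force: [0.0, -0.5, -0.2]
grip_width: 93.9
```

Request:
arm_command(
  increments="-0.23 -1 0.2 0 0 0;-0.23 -1 0.2 0 0 0;-0.23 -1 0.2 0 0 0;-0.23 -1 0.2 0 0 0",
)

```text
time: 16.05
tool_pos: [422.1, 94.3, 156.2]
orientation: [[0.979, 0.205, 0.0], [0.205, -0.979, -0.001], [-0.0, 0.001, -1.0]]
ft_force: [-0.2, 0.2, 0.1]
grip_width: 93.8
```

Request:
arm_command(
  increments="-0.14 -0.58 0.55 0 0 0;-0.14 -0.58 0.55 0 0 0;-0.14 -0.58 0.55 0 0 0;-0.14 -0.58 0.55 0 0 0;-0.14 -0.58 0.55 0 0 0",
)

```text
time: 16.55
tool_pos: [398.1, 147.6, 103.0]
orientation: [[0.979, 0.202, 0.003], [0.202, -0.979, -0.0], [0.003, 0.001, -1.0]]
ft_force: [0.5, 0.1, 0.3]
grip_width: 94.3
```

```bash
python3 plan.py 396,148,12,11.8
```

```text
t 16.6 from [398.1 147.6 103. ] yaw 11.6 w 94.3 q [ 0.22 -0.16  1.81 -0.    1.48  1.59] F [0.5 0.1 0.3]
   [-0.02  -0.008  0.91 ] wz -0.002 rows>=3
  -- [396.0, 148.0, 12.0, 11.8]
```

Request:
arm_command(
  increments="-0.01 0 0.5 0 0 0;-0.01 0 0.9 0 0 0;-0.01 0 0.9 0 0 0;-0.01 0 0.9 0 0 0",
)

```text
time: 16.95
tool_pos: [396.1, 148.1, 12.7]
orientation: [[0.979, 0.202, 0.001], [0.202, -0.979, -0.0], [0.001, 0.0, -1.0]]
ft_force: [-0.5, 1.3, 0.7]
grip_width: 93.9
```

Request:
arm_command(
  increments="0 0 0 0 0 0;0 0 0 0 0 0;0 0 0 0 0 0;0 0 0 0 0 0;0 0 0 0 0 0;0 0 0 0 0 0;0 0 0 0 0 0",
  jaw=0,
)

```text
time: 17.65
tool_pos: [394.9, 148.7, 11.7]
orientation: [[0.979, 0.204, 0.0], [0.204, -0.979, -0.0], [0.0, 0.0, -1.0]]
ft_force: [0.4, -0.8, 0.5]
grip_width: 49.8
```

Request:
arm_command(
  increments="0 0 -0.5 0 0 0;0 0 -1 0 0 0;0 0 -1 0 0 0;0 0 -1 0 0 0",
)

```text
time: 18.05
tool_pos: [395.3, 148.9, 112.1]
orientation: [[0.979, 0.204, 0.002], [0.204, -0.979, 0.0], [0.002, -0.0, -1.0]]
ft_force: [-0.1, 0.3, -2.2]
grip_width: 49.6
```

```bash
python3 plan.py 440,60,150,89 596,-365,115,90
```

```text
t 18.1 from [395.3 148.9 112.1] yaw 11.8 w 49.6 q [ 0.23 -0.17  1.8  -0.    1.5   1.59] F [-0.1  0.3 -2.2]
   [ 0.256  0.962 -0.379] wz -0.899 rows>=10
  -- [440.0, 60.0, 150.0, 89.0]
   [-1.     0.387  0.083] wz -0.012 rows>=4
   [-1.     0.367  0.082] wz -0.000 rows>=4
   [-1.     0.367  0.082] wz -0.000 rows>=4
   [-1.     0.367  0.082] wz -0.000 rows>=4
   [-0.243  0.089  0.02 ] wz -0.000 rows>=2
  -- [596.0, -365.0, 115.0, 90.0]
```

Request:
arm_command(
  increments="0.26 0.96 -0.4 0 0 -0.9;0.26 0.96 -0.4 0 0 -0.9;0.26 0.96 -0.4 0 0 -0.9;0.26 0.96 -0.4 0 0 -0.9;0.26 0.96 -0.4 0 0 -0.9;0.26 0.96 -0.4 0 0 -0.9;0.26 0.96 -0.4 0 0 -0.9;0.26 0.96 -0.4 0 0 -0.9;0.26 0.96 -0.4 0 0 -0.9;0.26 0.96 -0.4 0 0 -0.9;0.26 0.96 -0.4 0 0 -0.9",
)

```text
time: 19.15
tool_pos: [438.1, 60.1, 148.3]
orientation: [[0.016, 1.0, -0.006], [1.0, -0.016, -0.0], [-0.0, -0.006, -1.0]]
ft_force: [-0.5, 0.1, -2.2]
grip_width: 50.0
```

Request:
arm_command(
  increments="-1 0.38 0 0 0 -0.01;-1 0.38 0 0 0 -0.01;-1 0.38 0 0 0 -0.01;-1 0.38 0 0 0 -0.01",
)

```text
time: 19.55
tool_pos: [475.5, -41.4, 149.5]
orientation: [[0.004, 1.0, -0.004], [1.0, -0.004, 0.001], [0.001, -0.004, -1.0]]
ft_force: [-0.2, 0.0, -2.4]
grip_width: 50.1
```

Request:
arm_command(
  increments="-1 0.37 0 0 0 0;-1 0.37 0 0 0 0;-1 0.37 0 0 0 0;-1 0.37 0 0 0 0",
)

```text
time: 19.95
tool_pos: [512.8, -140.0, 150.2]
orientation: [[0.002, 1.0, -0.002], [1.0, -0.002, 0.002], [0.002, -0.002, -1.0]]
ft_force: [-0.1, -0.1, -2.0]
grip_width: 49.7
```

Request:
arm_command(
  increments="-1 0.37 0 0 0 0;-1 0.37 0 0 0 0;-1 0.37 0 0 0 0;-1 0.37 0 0 0 0",
)

```text
time: 20.35
tool_pos: [550.0, -239.2, 150.5]
orientation: [[0.001, 1.0, -0.002], [1.0, -0.001, 0.002], [0.002, -0.002, -1.0]]
ft_force: [-0.3, 0.2, -2.0]
grip_width: 50.0
```

Request:
arm_command(
  increments="-1 0.37 0.2 0 0 0;-1 0.37 0.2 0 0 0;-1 0.37 0.2 0 0 0;-1 0.37 0.2 0 0 0;-1 0.37 0.2 0 0 0",
)

```text
time: 20.85
tool_pos: [587.2, -337.8, 132.0]
orientation: [[-0.002, 1.0, -0.0], [1.0, 0.002, 0.001], [0.001, -0.0, -1.0]]
ft_force: [-0.1, -0.8, -1.8]
grip_width: 49.8
```

```bash
python3 plan.py 596,-365,75,90 596,-365,27,90
```

```text
t 20.9 from [ 587.2 -337.8  132. ] yaw 90.1 w 49.8 q [-0.61  0.39  1.14  0.    1.6  -0.61] F [-0.1 -0.8 -1.8]
   [-0.272  0.087  0.57 ] wz 0.001 rows>=3
  -- [596.0, -365.0, 75.0, 90.0]
   [0.   0.   0.48] wz -0.000 rows>=2
  -- [596.0, -365.0, 27.0, 90.0]
```

Request:
arm_command(
  increments="-0.27 0.09 0.2 0 0 0;-0.27 0.09 0.5 0 0 0;-0.27 0.09 0.55 0 0 0;-0.27 0.09 0.55 0 0 0;-0.27 0.09 0.55 0 0 0",
)

```text
time: 21.35
tool_pos: [597.0, -366.5, 78.8]
orientation: [[-0.001, 1.0, 0.002], [1.0, 0.001, -0.001], [-0.001, 0.002, -1.0]]
ft_force: [-0.5, 0.6, -1.6]
grip_width: 49.4
```

```bash
python3 plan.py 596,-365,26,90
```

```text
t 21.4 from [ 597.  -366.5   78.8] yaw 90.1 w 49.4 q [-0.63  0.47  1.15  0.    1.52 -0.63] F [-0.5  0.6 -1.6]
   [ 0.015 -0.01   0.528] wz 0.001 rows>=3
  -- [596.0, -365.0, 26.0, 90.0]
```

Request:
arm_command(
  increments="0.01 0 0.15 0 0 0;0.01 0 0.3 0 0 0;0.01 0 0.42 0 0 0;0.01 0 0.52 0 0 0;0.01 0 0.52 0 0 0;0.01 0 0.52 0 0 0;0.01 0 0.52 0 0 0",
)

```text
time: 22.05
tool_pos: [597.1, -366.4, 25.5]
orientation: [[0.0, 1.0, 0.002], [1.0, -0.0, -0.0], [-0.0, 0.002, -1.0]]
ft_force: [1.7, 2.1, 4.4]
grip_width: 49.7
```

Request:
arm_command(
  increments="0 0 0 0 0 0;0 0 0 0 0 0;0 0 0 0 0 0;0 0 0 0 0 0;0 0 0 0 0 0",
  jaw=0.72,
)

```text
time: 22.55
tool_pos: [595.9, -366.6, 24.1]
orientation: [[0.001, 1.0, -0.001], [1.0, -0.001, 0.0], [0.0, -0.001, -1.0]]
ft_force: [0.4, -0.1, 0.2]
grip_width: 67.5
```

Request:
arm_command(
  increments="0 0 -0.5 0 0 0;0 0 -1 0 0 0;0 0 -1 0 0 0;0 0 -1 0 0 0",
)

```text
time: 22.95
tool_pos: [597.2, -367.4, 127.3]
orientation: [[0.001, 1.0, 0.004], [1.0, -0.001, -0.003], [-0.003, 0.004, -1.0]]
ft_force: [-0.8, 0.1, -0.6]
grip_width: 67.6
```

Request:
arm_command(
  increments="1 -0.5 -0.5 0 0 0;1 -0.5 -0.5 0 0 0;1 -0.5 -0.5 0 0 0;1 -0.5 -0.5 0 0 0",
  jaw=1,
)

```text
time: 23.35
tool_pos: [545.6, -264.2, 174.9]
orientation: [[-0.002, 1.0, 0.0], [1.0, 0.002, 0.0], [0.0, 0.0, -1.0]]
ft_force: [0.5, -0.8, -0.5]
grip_width: 93.1
```

Request:
arm_command(
  increments="1 -0.5 0 0 0 -0.9;1 -0.5 0 0 0 -0.9;1 -0.5 0 0 0 -0.9;1 -0.5 0 0 0 -0.9;1 -0.5 0 0 0 -0.9;1 -0.5 0 0 0 -0.9;1 -0.5 0 0 0 -0.9;1 -0.5 0 0 0 -0.9;1 -0.5 0 0 0 -0.9;1 -0.5 0 0 0 -0.9;1 -0.5 0 0 0 -0.9",
)

```text
time: 24.45
tool_pos: [495.8, -166.8, 172.6]
orientation: [[-0.975, 0.223, -0.003], [0.223, 0.975, 0.001], [0.003, 0.0, -1.0]]
ft_force: [0.4, 0.7, 0.8]
grip_width: 94.1
```

```bash
python3 - <<'E'
from m import *
im=grab('top','t5.png');cartons(im)
a=cv2.resize(im[90:240,270:430],(640,600),interpolation=cv2.INTER_CUBIC);cv2.imwrite('pics/i.png',a[:,:,::-1])
E
python3 plan.py 351,286,160,165
```

```text
px 147 260 ctr [351. 284.] size [ 56. 100.] ang 74.7
px 321 117 ctr [ 785. -215.] size [ 35. 122.] ang 1.1
px 483 89 ctr [ 886. -713.] size [43. 92.] ang 1.1
px 56 18 ctr [1099.  620.] size [122. 103.] ang 1.2
t 24.5 from [ 495.9 -166.8  173.1] yaw 167.1 w 94.3 q [-0.43  0.04  1.49 -0.    1.62 -1.78] F [1.  0.  0.3]
   [0.592 1.    0.032] wz 0.025 rows>=4
   [0.643 1.    0.033] wz -0.000 rows>=4
   [0.643 1.    0.033] wz -0.000 rows>=4
   [0.643 1.    0.033] wz -0.000 rows>=4
   [0.014 0.021 0.001] wz -0.000 rows>=2
  -- [351.0, 286.0, 160.0, 165.0]
```

View pics/i.png

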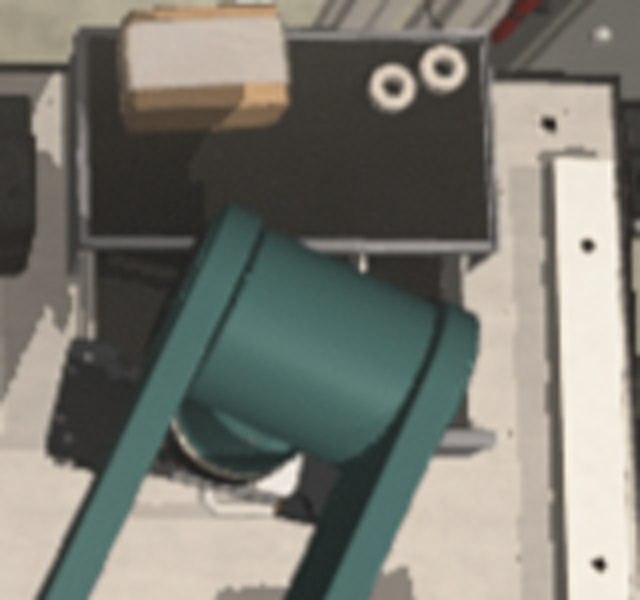

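Request:
arm_command(
  increments="0.6 1 0 0 0 0.025;0.6 1 0 0 0 0.025;0.6 1 0 0 0 0.025;0.6 1 0 0 0 0.025",
)

```text
time: 24.9
tool_pos: [459.1, -54.0, 174.4]
orientation: [[-0.967, 0.254, 0.0], [0.254, 0.967, 0.0], [-0.0, 0.0, -1.0]]
ft_force: [-0.3, -0.4, 0.4]
grip_width: 94.1
```

Request:
arm_command(
  increments="0.64 1 0 0 0 0;0.64 1 0 0 0 0;0.64 1 0 0 0 0;0.64 1 0 0 0 0",
)

```text
time: 25.3
tool_pos: [423.3, 58.2, 174.4]
orientation: [[-0.967, 0.254, 0.0], [0.254, 0.967, -0.0], [-0.0, -0.0, -1.0]]
ft_force: [0.6, 0.8, 0.1]
grip_width: 93.8
```

Request:
arm_command(
  increments="0.64 1 0 0 0 0;0.64 1 0 0 0 0;0.64 1 0 0 0 0;0.64 1 0 0 0 0",
)

```text
time: 25.7
tool_pos: [387.6, 170.7, 174.3]
orientation: [[-0.967, 0.254, 0.0], [0.254, 0.967, -0.001], [-0.0, -0.001, -1.0]]
ft_force: [-0.4, 0.6, -0.4]
grip_width: 93.9
```

Request:
arm_command(
  increments="0.6 1 0.6 0 0 0;0.6 1 0.6 0 0 0;0.6 1 0.6 0 0 0;0.6 1 0.6 0 0 0;0.6 1 0.6 0 0 0",
)

```text
time: 26.2
tool_pos: [356.0, 280.8, 114.1]
orientation: [[-0.966, 0.257, -0.0], [0.257, 0.966, -0.002], [-0.0, -0.002, -1.0]]
ft_force: [0.0, -0.5, 0.5]
grip_width: 93.9
```

```bash
python3 plan.py 352,287,11,164.7;  python3 - <<'E'
from m import *
im=grab('top','t6.png');cartons(im)
a=cv2.resize(im[90:240,270:430],(640,600),interpolation=cv2.INTER_CUBIC);cv2.imwrite('pics/j.png',a[:,:,::-1])
E
```

```text
t 26.2 from [356.  280.8 114.1] yaw 165.1 w 93.9 q [ 0.54 -0.09  1.73 -0.    1.5  -0.77] F [ 0.  -0.5  0.5]
   [0.053 0.048 1.   ] wz 0.005 rows>=4
   [0.002 0.001 0.031] wz -0.000 rows>=2
  -- [352.0, 287.0, 11.0, 164.7]
px 151 246 ctr [388. 275.] size [28. 54.] ang 1.1
px 359 179 ctr [ 596. -323.] size [156.  62.] ang 89.3
px 473 151 ctr [ 686. -667.] size [119.  32.] ang 84.7
px 322 117 ctr [ 786. -217.] size [ 35. 125.] ang 1.1
px 483 89 ctr [ 886. -713.] size [43. 92.] ang 1.1
px 56 18 ctr [1099.  620.] size [122. 103.] ang 1.2
```

View pics/j.png

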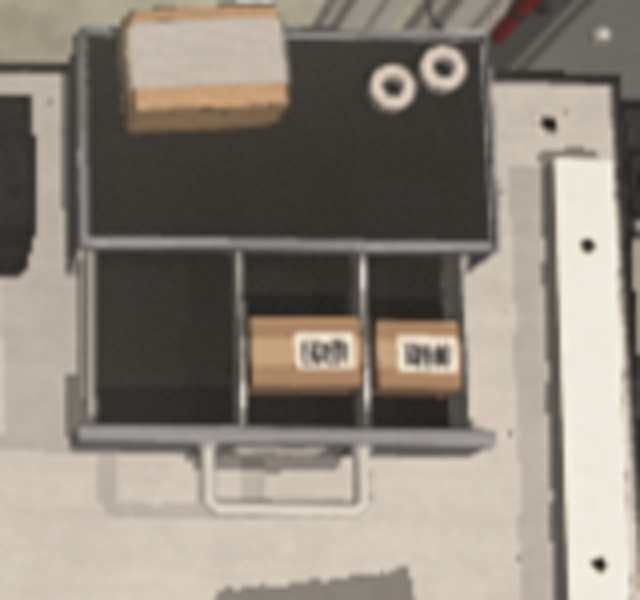

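Request:
arm_command(
  increments="0.05 0.05 0.5 0 0 0;0.05 0.05 1 0 0 0;0.05 0.05 1 0 0 0;0.05 0.05 1 0 0 0;0.05 0.05 1 0 0 0",
)

```text
time: 26.75
tool_pos: [354.1, 289.2, 17.9]
orientation: [[-0.966, 0.257, 0.005], [0.257, 0.966, 0.003], [-0.004, 0.004, -1.0]]
ft_force: [-0.1, -0.1, 0.4]
grip_width: 94.4
```

Request:
arm_command(
  increments="0 0 0.02 0 0 0;0 0 0 0 0 0;0 0 0 0 0 0;0 0 0 0 0 0;0 0 0 0 0 0;0 0 0 0 0 0;0 0 0 0 0 0",
  jaw=0,
)

```text
time: 27.45
tool_pos: [351.0, 288.4, 14.4]
orientation: [[-0.967, 0.256, -0.0], [0.256, 0.967, -0.0], [0.0, -0.0, -1.0]]
ft_force: [-0.2, -0.6, 1.7]
grip_width: 49.7
```

Request:
arm_command(
  increments="0 0 -0.5 0 0 0;0 0 -1 0 0 0;0 0 -1 0 0 0;0 0 -1 0 0 0",
)

```text
time: 27.85
tool_pos: [351.6, 288.8, 115.2]
orientation: [[-0.967, 0.256, 0.002], [0.256, 0.967, 0.001], [-0.002, 0.002, -1.0]]
ft_force: [-0.9, 0.2, -1.7]
grip_width: 49.9
```

```bash
python3 plan.py 400,200,170,90.2 596,-183,120,90;  python3 - <<'E'
from m import *
print(np.round(onz('top',(np.array([[330.5,352.5],[428.5,353.5]]))/4-.4+[270,90],55)))
E
```

```text
t 27.9 from [351.6 288.8 115.2] yaw 165.2 w 49.9 q [ 0.56 -0.09  1.73 -0.    1.5  -0.75] F [-0.9  0.2 -1.7]
   [-0.695 -0.735 -0.548] wz 0.872 rows>=10
  -- [400.0, 200.0, 170.0, 90.2]
   [-1.     0.507  0.13 ] wz 0.002 rows>=4
   [-1.     0.512  0.131] wz -0.000 rows>=4
   [-1.     0.512  0.131] wz -0.000 rows>=4
   [-0.832  0.426  0.109] wz -0.000 rows>=3
  -- [596.0, -183.0, 120.0, 90.0]
[[ 595. -300.   55.]
 [ 595. -372.   55.]]
```

Request:
arm_command(
  increments="-0.7 -0.74 -0.55 0 0 0.87;-0.7 -0.74 -0.55 0 0 0.87;-0.7 -0.74 -0.55 0 0 0.87;-0.7 -0.74 -0.55 0 0 0.87;-0.7 -0.74 -0.55 0 0 0.87;-0.7 -0.74 -0.55 0 0 0.87;-0.7 -0.74 -0.55 0 0 0.87;-0.7 -0.74 -0.55 0 0 0.87;-0.7 -0.74 -0.55 0 0 0.87;-0.7 -0.74 -0.55 0 0 0.87;-0.7 -0.74 -0.55 0 0 0.87",
)

```text
time: 28.95
tool_pos: [398.8, 198.7, 167.3]
orientation: [[-0.009, 1.0, -0.004], [1.0, 0.009, -0.001], [-0.001, -0.004, -1.0]]
ft_force: [0.7, -0.4, -2.0]
grip_width: 49.8
```

Request:
arm_command(
  increments="-1 0.5 0 0 0 0;-1 0.5 0 0 0 0;-1 0.5 0 0 0 0;-1 0.5 0 0 0 0",
)

```text
time: 29.35
tool_pos: [450.6, 98.0, 168.4]
orientation: [[-0.005, 1.0, -0.002], [1.0, 0.005, -0.0], [-0.0, -0.002, -1.0]]
ft_force: [0.2, 0.6, -2.0]
grip_width: 50.0
```

Request:
arm_command(
  increments="-1 0.5 0 0 0 0;-1 0.5 0 0 0 0;-1 0.5 0 0 0 0;-1 0.5 0 0 0 0",
)

```text
time: 29.75
tool_pos: [501.2, -0.2, 168.8]
orientation: [[-0.006, 1.0, -0.002], [1.0, 0.006, 0.001], [0.001, -0.002, -1.0]]
ft_force: [-0.7, 1.3, -2.4]
grip_width: 49.7
```

Request:
arm_command(
  increments="-1 0.5 0.1 0 0 0;-1 0.5 0.1 0 0 0;-1 0.5 0.1 0 0 0;-1 0.5 0.1 0 0 0",
)

```text
time: 30.15
tool_pos: [551.7, -98.9, 158.5]
orientation: [[-0.007, 1.0, -0.002], [1.0, 0.007, 0.002], [0.002, -0.002, -1.0]]
ft_force: [-0.9, 0.8, -2.3]
grip_width: 49.8
```

Request:
arm_command(
  increments="-0.8 0.42 0.3 0 0 0;-0.8 0.42 0.3 0 0 0;-0.8 0.42 0.3 0 0 0;-0.8 0.42 0.3 0 0 0;-0.8 0.42 0.3 0 0 0",
)

```text
time: 30.65
tool_pos: [594.4, -177.0, 130.5]
orientation: [[-0.01, 1.0, 0.001], [1.0, 0.01, 0.001], [0.001, 0.001, -1.0]]
ft_force: [0.4, 0.1, -1.3]
grip_width: 49.9
```

```bash
python3 plan.py 596,-182,82,90  596,-182,29,90
```

```text
t 30.6 from [ 594.4 -177.   130.5] yaw 90.5 w 49.9 q [-0.38  0.27  1.31  0.    1.56 -0.39] F [ 0.4  0.1 -1.3]
   [-0.051  0.015  0.485] wz 0.006 rows>=2
  -- [596.0, -182.0, 82.0, 90.0]
   [0.   0.   0.53] wz -0.000 rows>=3
  -- [596.0, -182.0, 29.0, 90.0]
```

Request:
arm_command(
  increments="-0.05 0.01 0.2 0 0 0.006;-0.05 0.01 0.45 0 0 0.006;-0.05 0.01 0.5 0 0 0.006;-0.05 0.01 0.5 0 0 0.006;-0.05 0.01 0.5 0 0 0.006",
)

```text
time: 31.15
tool_pos: [596.3, -184.0, 81.4]
orientation: [[0.001, 1.0, 0.003], [1.0, -0.001, -0.001], [-0.001, 0.003, -1.0]]
ft_force: [0.8, 0.2, -1.1]
grip_width: 50.1
```

```bash
python3 plan.py 596,-182,28,90
```

```text
t 31.1 from [ 596.3 -184.    81.4] yaw 89.9 w 50.1 q [-0.39  0.3   1.37  0.    1.47 -0.39] F [ 0.8  0.2 -1.1]
   [ 0.02  -0.003  0.534] wz -0.001 rows>=3
  -- [596.0, -182.0, 28.0, 90.0]
```

Request:
arm_command(
  increments="0.02 0 0.15 0 0 0;0.02 0 0.3 0 0 0;0.02 0 0.42 0 0 0;0.02 0 0.52 0 0 0;0.02 0 0.52 0 0 0;0.02 0 0.52 0 0 0;0.02 0 0.52 0 0 0",
)

```text
time: 31.85
tool_pos: [596.4, -182.7, 27.9]
orientation: [[0.002, 1.0, 0.002], [1.0, -0.002, -0.0], [-0.0, 0.002, -1.0]]
ft_force: [2.3, 0.8, 2.0]
grip_width: 50.3
```

Request:
arm_command(
  increments="0 0 0 0 0 0;0 0 0 0 0 0;0 0 0 0 0 0;0 0 0 0 0 0;0 0 0 0 0 0",
  jaw=0.72,
)

```text
time: 32.35
tool_pos: [595.3, -182.6, 27.2]
orientation: [[0.002, 1.0, -0.001], [1.0, -0.002, 0.0], [0.0, -0.001, -1.0]]
ft_force: [0.5, 0.2, 0.7]
grip_width: 67.5
```

Request:
arm_command(
  increments="0 0 -0.5 0 0 0;0 0 -1 0 0 0;0 0 -1 0 0 0;0 0 -1 0 0 0",
)

```text
time: 32.75
tool_pos: [596.7, -183.1, 129.9]
orientation: [[0.002, 1.0, 0.004], [1.0, -0.002, -0.002], [-0.002, 0.004, -1.0]]
ft_force: [-0.1, 0.6, 0.1]
grip_width: 67.6
```

Request:
arm_command(
  increments="0.5 -1 -0.7 0 0 0;0.5 -1 -0.7 0 0 0;0.5 -1 -0.7 0 0 0;0.5 -1 -0.7 0 0 0",
  jaw=0.8,
)

```text
time: 33.15
tool_pos: [494.3, -131.4, 199.1]
orientation: [[0.001, 1.0, 0.002], [1.0, -0.001, -0.001], [-0.001, 0.002, -1.0]]
ft_force: [1.5, -0.3, 0.3]
grip_width: 75.1
```

Request:
arm_command(
  increments="0.5 -1 0 0 0 0;0.5 -1 0 0 0 0;0.5 -1 0 0 0 0;0.5 -1 0 0 0 0",
)

```text
time: 33.55
tool_pos: [394.9, -81.8, 196.1]
orientation: [[0.002, 1.0, -0.001], [1.0, -0.002, 0.0], [0.0, -0.001, -1.0]]
ft_force: [1.0, 0.5, 0.3]
grip_width: 75.1
```

```bash
python3 plan.py 362,-296,160,96.2;  python3 - <<'E'
from m import *
im=grab('top','t7.png');cartons(im)
a=cv2.resize(im[90:290,280:440],(480,600),interpolation=cv2.INTER_CUBIC);cv2.imwrite('pics/k.png',a[:,:,::-1])
E
```

```text
t 33.5 from [394.9 -81.8 196.1] yaw 89.9 w 75.1 q [-0.34 -0.24  1.7  -0.    1.69 -0.34] F [1.  0.5 0.3]
   [-1.    -0.152  0.168] wz -0.073 rows>=4
   [-1.    -0.267  0.172] wz -0.000 rows>=4
   [-0.117 -0.031  0.02 ] wz -0.000 rows>=2
  -- [362.0, -296.0, 160.0, 96.2]
px 340 178 ctr [ 597. -268.] size [ 60. 264.] ang 1.1
px 322 117 ctr [ 785. -216.] size [ 36. 126.] ang 3.8
px 483 93 ctr [ 888. -709.] size [74. 81.] ang 62.0
px 56 18 ctr [1099.  620.] size [122. 103.] ang 1.2
```

View pics/k.png

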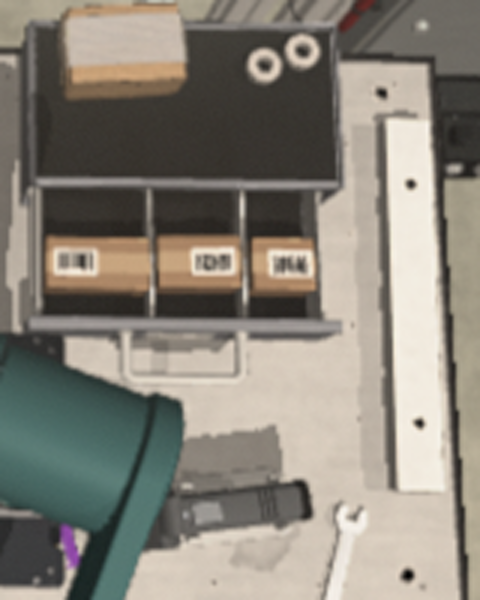

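Run:
```python
from m import *
print(np.round(onz('top',(np.array([[75.5,262],[213,262],[290,264]]))/3-.33+[280,90],55)))
for z in (66,80): print(z,np.round(onz('top',(np.array([[311,501],[306,483],[306,519],[180,497],[180,527]]))/3-.33+[280,90],z)))
o=np.array([362,-296,66]);x=np.array([-.108,.994,0]);y=np.array([-.994,-.108,0]);
P=[o-75*x+18*y+[0,0,14],o-75*x-18*y+[0,0,14],o-75*x-18*y-[0,0,14],o+50*x+18*y+[0,0,14],o+50*x-18*y+[0,0,14]]
p=proj('scene',P);print(np.round((p-[235,95]+.44)*8))
```

```text
[[ 594. -163.   55.]
 [ 597. -296.   55.]
 [ 596. -370.   55.]]
66 [[ 370. -378.   66.]
 [ 387. -374.   66.]
 [ 354. -373.   66.]
 [ 372. -257.   66.]
 [ 344. -256.   66.]]
80 [[ 370. -373.   80.]
 [ 386. -369.   80.]
 [ 354. -368.   80.]
 [ 372. -254.   80.]
 [ 345. -253.   80.]]
[[195.  70.]
 [121.  93.]
 [122. 148.]
 [345. 220.]
 [268. 245.]]
```

Request:
arm_command(
  increments="-1 -0.15 0.1 0 0 -0.073;-1 -0.15 0.1 0 0 -0.073;-1 -0.15 0.1 0 0 -0.073;-1 -0.15 0.1 0 0 -0.073",
  jaw=0.7,
)

```text
time: 34.0
tool_pos: [381.1, -183.9, 186.5]
orientation: [[-0.104, 0.995, -0.001], [0.995, 0.104, 0.001], [0.002, -0.001, -1.0]]
ft_force: [-0.2, -0.2, -0.3]
grip_width: 65.9
```

Request:
arm_command(
  increments="-1 -0.27 0.1 0 0 0;-1 -0.27 0.1 0 0 0;-1 -0.27 0.1 0 0 0;-1 -0.27 0.1 0 0 0;-1 -0.27 0.1 0 0 0",
)

```text
time: 34.5
tool_pos: [365.4, -283.3, 177.5]
orientation: [[-0.109, 0.994, 0.0], [0.994, 0.109, 0.001], [0.001, 0.0, -1.0]]
ft_force: [-0.4, 0.6, 0.8]
grip_width: 65.7
```

```bash
python3 plan.py 362,-296,110,96.2 362,-296,47,96.2
```

```text
t 34.5 from [ 365.4 -283.3  177.5] yaw 96.3 w 65.7 q [-0.78 -0.1   1.61  0.    1.63 -0.89] F [-0.4  0.6  0.8]
   [-0.123 -0.047  0.675] wz 0.001 rows>=3
  -- [362.0, -296.0, 110.0, 96.2]
   [0.   0.   0.63] wz -0.000 rows>=3
  -- [362.0, -296.0, 47.0, 96.2]
```

Request:
arm_command(
  increments="-0.12 -0.05 0.3 0 0 0;-0.12 -0.05 0.68 0 0 0;-0.12 -0.05 0.68 0 0 0;-0.12 -0.05 0.68 0 0 0",
)

```text
time: 34.9
tool_pos: [361.2, -295.6, 109.9]
orientation: [[-0.109, 0.994, -0.0], [0.994, 0.109, 0.001], [0.001, -0.0, -1.0]]
ft_force: [0.5, 0.1, 0.7]
grip_width: 65.7
```

Request:
arm_command(
  increments="0 0 0.2 0 0 0;0 0 0.4 0 0 0;0 0 0.5 0 0 0;0 0 0.6 0 0 0;0 0 0.63 0 0 0;0 0 0.63 0 0 0;0 0 0.63 0 0 0",
)

```text
time: 35.6
tool_pos: [361.2, -297.5, 47.4]
orientation: [[-0.107, 0.994, 0.001], [0.994, 0.107, -0.001], [-0.001, 0.001, -1.0]]
ft_force: [-0.4, 0.7, -0.5]
grip_width: 65.8
```

```bash
python3 plan.py 362,-296,47,96.2
python3 - <<'E'
from m import *
im=grab('scene','s8.png');b=cv2.resize(im[80:170,235:335],(666,600),interpolation=cv2.INTER_CUBIC);cv2.imwrite('pics/l.png',b[:,:,::-1])
E
```

```text
t 35.6 from [ 361.2 -297.5   47.4] yaw 96.2 w 65.8 q [-0.81 -0.01  1.79 -0.    1.36 -0.92] F [-0.4  0.7 -0.5]
   [0.014 0.009 0.004] wz -0.000 rows>=2
  -- [362.0, -296.0, 47.0, 96.2]
```

View pics/l.png

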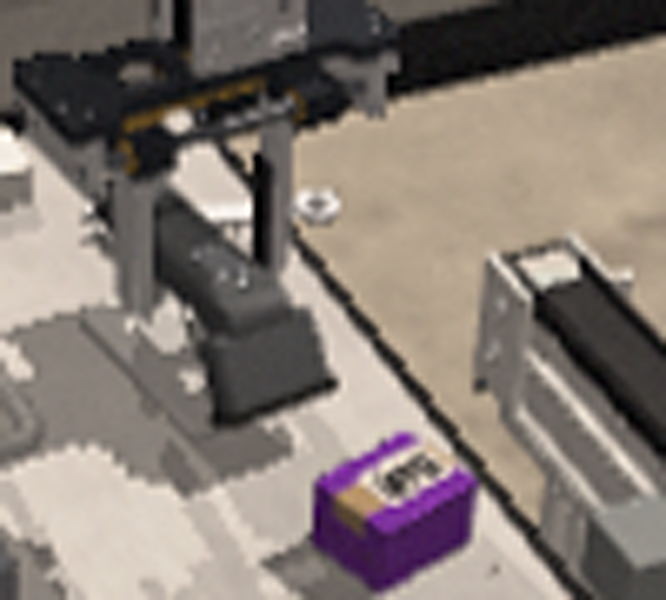

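Request:
arm_command(
  increments="0.01 0 0 0 0 0;0.01 0 0 0 0 0;0.01 0 0 0 0 0;0.01 0 0 0 0 0;0.01 0 0 0 0 0;0.01 0 0 0 0 0",
  jaw=0,
  force=40,
)

```text
time: 36.25
tool_pos: [361.0, -296.1, 46.6]
orientation: [[-0.107, 0.994, 0.001], [0.994, 0.107, -0.0], [-0.0, 0.001, -1.0]]
ft_force: [1.7, 0.6, -0.9]
grip_width: 36.0
```

```bash
python3 plan.py 362,-296,150,96.2
```

```text
t 36.2 from [ 361.  -296.1   46.6] yaw 96.2 w 36.0 q [-0.81 -0.01  1.79  0.    1.36 -0.92] F [ 1.7  0.6 -0.9]
   [-0.    0.01 -1.  ] wz -0.000 rows>=4
   [-0.     0.    -0.034] wz -0.000 rows>=2
  -- [362.0, -296.0, 150.0, 96.2]
```

Request:
arm_command(
  increments="0 0 -0.3 0 0 0;0 0 -0.6 0 0 0;0 0 -1 0 0 0;0 0 -1 0 0 0",
)

```text
time: 36.65
tool_pos: [362.8, -298.5, 152.2]
orientation: [[-0.107, 0.994, 0.007], [0.994, 0.107, -0.008], [-0.009, 0.006, -1.0]]
ft_force: [1.0, -0.4, -0.8]
grip_width: 35.6
```

```bash
python3 plan.py 459.6,-162,159,0
```

```text
t 36.6 from [ 362.8 -298.5  152.2] yaw 96.2 w 35.6 q [-0.81 -0.08  1.65 -0.    1.57 -0.92] F [ 1.  -0.4 -0.8]
   [ 1.     0.885 -0.055] wz 1.000 rows>=11
   [ 0.241 -0.237 -0.014] wz 0.119 rows>=3
  -- [459.6, -162.0, 159.0, 0.0]
```

Request:
arm_command(
  increments="1 0.88 -0.1 0 0 1;1 0.88 -0.1 0 0 1;1 0.88 -0.1 0 0 1;1 0.88 -0.1 0 0 1;1 0.88 -0.1 0 0 1;1 0.88 -0.1 0 0 1;1 0.88 -0.1 0 0 1;1 0.88 -0.1 0 0 1;1 0.88 -0.1 0 0 1;1 0.88 -0.1 0 0 1;1 0.88 -0.1 0 0 1",
)

```text
time: 37.75
tool_pos: [436.4, -186.7, 154.3]
orientation: [[0.985, 0.173, -0.003], [0.173, -0.985, 0.001], [-0.003, -0.002, -1.0]]
ft_force: [0.7, -0.1, -1.5]
grip_width: 35.9
```

Request:
arm_command(
  increments="0.24 -0.24 0 0 0 0.12;0.24 -0.24 0 0 0 0.12;0.24 -0.24 0 0 0 0.12;0.24 -0.24 0 0 0 0.12;0.24 -0.24 0 0 0 0.12",
)

```text
time: 38.25
tool_pos: [456.2, -159.5, 155.7]
orientation: [[1.0, -0.002, -0.001], [-0.002, -1.0, 0.0], [-0.001, -0.0, -1.0]]
ft_force: [1.1, -0.4, -2.0]
grip_width: 35.8
```

```bash
python3 plan.py 459.6,-162,159,0
python3 - <<'E'
from m import *
st()
im=grab('scene','s9.png');a=cv2.resize(im[80:190,130:260],(650,550),interpolation=cv2.INTER_CUBIC);cv2.imwrite('pics/n.png',a[:,:,::-1])
E
```

```text
t 38.2 from [ 456.2 -159.5  155.7] yaw -0.1 w 35.8 q [-0.45 -0.05  1.6  -0.    1.58  1.12] F [ 1.1 -0.4 -2. ]
   [ 0.034  0.025 -0.033] wz -0.001 rows>=2
  -- [459.6, -162.0, 159.0, 0.0]
t 38.25 tcp [ 456.2 -159.5  155.7] w 35.77696712004904 F [ 1.1 -0.4 -2. ]
[[ 1.    -0.002 -0.001]
 [-0.002 -1.     0.   ]
 [-0.001 -0.    -1.   ]] q [-0.453 -0.046  1.605 -0.     1.584  1.119]
```

View pics/n.png

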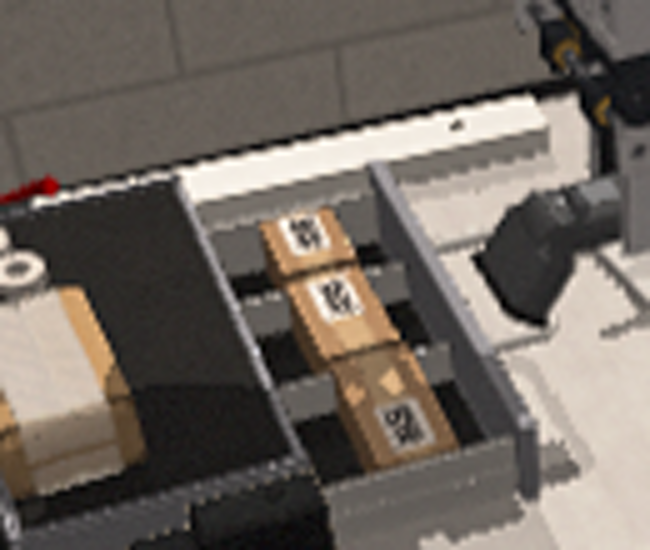

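Run:
```python
from h import *
o=np.array([456.2,-159.5,174.7])
w=o+[78,0,-41]
print('win pred crop', np.round((proj('scene',[w,w+[0,30,0],w-[0,30,0],o+[50,18,14]])-[130,80])*5+2))
print('labels', np.round(onz('scene',np.array([[404,426],[337,299],[307,233]])/5-.4+[130,80],55)))
```

```text
win pred crop [[499. 296.]
 [517. 327.]
 [481. 267.]
 [553. 223.]]
labels [[ 597. -161.   55.]
 [ 599. -293.   55.]
 [ 598. -369.   55.]]
```

Request:
arm_command(
  increments="0.03 0.02 -0.03 0 0 0;0.03 0.02 -0.03 0 0 0;0.03 0.02 -0.03 0 0 0;0.03 0.02 -0.03 0 0 0",
)

```text
time: 38.7
tool_pos: [459.8, -161.4, 159.6]
orientation: [[1.0, -0.002, 0.0], [-0.002, -1.0, -0.0], [0.0, 0.0, -1.0]]
ft_force: [-1.1, -0.1, -2.3]
grip_width: 36.1
```

Request:
arm_command(
  increments="0.04 0.01 0 0 0 0;0.04 0.01 0 0 0 0;0.04 0.01 0 0 0 0;0.04 0.01 0 0 0 0;0.04 0.01 0 0 0 0;0.04 0.01 0 0 0 0;0.04 0.01 0 0 0 0;0.04 0.01 0 0 0 0;0.04 0.01 0 0 0 0;0.04 0.01 0 0 0 0;0.04 0.01 0 0 0 0;0.04 0.01 0 0 0 0;0.04 0.01 0 0 0 0;0.04 0.01 0 0 0 0;0.04 0.01 0 0 0 0;0.04 0.01 0 0 0 0;0.04 0.01 0 0 0 0;0.04 0.01 0 0 0 0;0.04 0.01 0 0 0 0;0.04 0.01 0 0 0 0",
)

```text
time: 40.7
tool_pos: [463.8, -162.3, 159.5]
orientation: [[1.0, -0.002, 0.0], [-0.002, -1.0, -0.0], [0.0, 0.0, -1.0]]
ft_force: [-0.0, -0.5, -1.7]
grip_width: 35.6
```

Request:
arm_command(
  increments="0 0 0 0 0 0;0 0 0 0 0 0;0 0 0 0 0 0;0 0 0 0 0 0;0 0 0 0 0 0;0 0 0 0 0 0;0 0 0 0 0 0;0 0 0 0 0 0;0 0 0 0 0 0;0 0 0 0 0 0",
)

```text
time: 41.7
tool_pos: [463.8, -162.3, 159.5]
orientation: [[1.0, -0.002, 0.0], [-0.002, -1.0, -0.0], [0.0, 0.0, -1.0]]
ft_force: [-0.3, 0.3, -2.5]
grip_width: 36.0
```

```bash
python3 plan.py 464.5,-298,159,0
python3 - <<'E'
from m import *
im=grab('scene','s10.png')[60:170,180:310]
im2=grab('top','t10.png')[120:250,250:400]
a=np.hstack([cv2.resize(im,None,fx=2.9,fy=2.9,interpolation=cv2.INTER_CUBIC)[:319],cv2.resize(im2,None,fx=2.8,fy=2.454,interpolation=cv2.INTER_CUBIC)[:319]]);print(a.shape);cv2.imwrite('pics/o.png',a[:,:,::-1])
E
```

```text
t 41.7 from [ 463.8 -162.3  159.5] yaw -0.1 w 36.0 q [-0.45 -0.03  1.58 -0.    1.59  1.12] F [-0.3  0.3 -2.5]
   [0.007 1.    0.003] wz -0.001 rows>=4
   [0.002 0.357 0.001] wz -0.000 rows>=2
  -- [464.5, -298.0, 159.0, 0.0]
(319, 797, 3)
```

View pics/o.png

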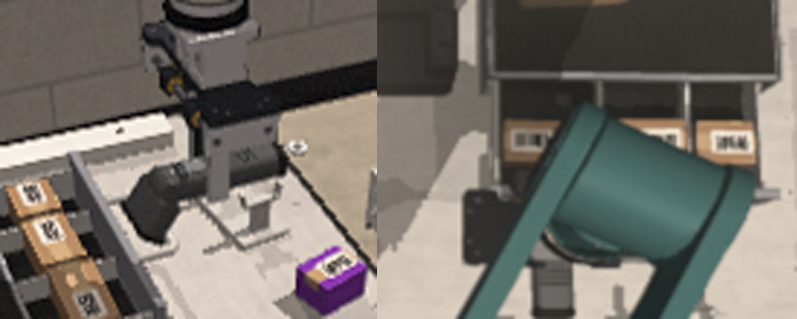

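Run:
```python
from h import *
im=cv2.imread('pics/t10.png',0)
print(im[244:262,312]);print(im[246,300:326])
for x in (380,385,388.8): print(np.round(proj('top',[[x,-162.3,192.5],[x,-162.3,178.5]]),1).tolist())
s=cv2.imread('pics/s10.png',0)
p=proj('scene',[[388.8,-162.3,178.5],[388.8,-144.3,192.5],[388.8,-180.3,192.5],[388.8,-144.3,164.5]]);print(np.round(p,1).tolist())
r=int(round(p[0][1]));print(r,s[r-1:r+2,268:288])
```

```text
[103  83  49  50  47  57 139 195 205 207 206 206 205 204 201 201 203 205]
[202 203 203 205 175 101  40  39  44  48  50  48  49  50  49  48  49  48
  44  45  97 188 210 207 207 205]
[[312.7, 250.7], [311.9, 250.8]]
[[312.7, 248.7], [311.9, 248.8]]
[[312.7, 247.1], [311.8, 247.3]]
[[275.9, 113.8], [278.7, 113.0], [273.4, 106.4], [278.3, 121.2]]
114 [[ 88  94  94  93  92  90  86  60  28  32  61 153 165 112 131 125 114 163
  163 162]
 [ 72  91  86  84  83  79  77  70  20  22  21  66 175 170 167 167 166 168
  166 164]
 [ 82  80  76  72  68  64  59  54  21  20  24  68 155 172 165 163 164 167
  165 164]]
```

Request:
arm_command(
  increments="0 1 0 0 0 0;0 1 0 0 0 0;0 1 0 0 0 0;0 1 0 0 0 0",
)

```text
time: 42.2
tool_pos: [463.3, -263.0, 159.0]
orientation: [[1.0, -0.004, -0.001], [-0.004, -1.0, 0.001], [-0.001, -0.001, -1.0]]
ft_force: [0.2, 0.6, -1.4]
grip_width: 35.8
```

Request:
arm_command(
  increments="0 0.35 0 0 0 0;0 0.35 0 0 0 0;0 0.35 0 0 0 0;0 0.35 0 0 0 0;0 0.35 0 0 0 0",
)

```text
time: 42.7
tool_pos: [463.8, -296.0, 159.7]
orientation: [[1.0, -0.0, 0.0], [-0.0, -1.0, 0.0], [0.0, -0.0, -1.0]]
ft_force: [0.4, -0.6, -2.4]
grip_width: 35.9
```

```bash
python3 plan.py 464.5,-297,159,0
```

```text
t 42.7 from [ 463.8 -296.   159.7] yaw -0.0 w 35.9 q [-0.67  0.1   1.45  0.    1.59  0.9 ] F [ 0.4 -0.6 -2.4]
   [0.007 0.01  0.007] wz -0.000 rows>=2
  -- [464.5, -297.0, 159.0, 0.0]
```

Hold for mid, then move to short and hold.

Request:
arm_command(
  increments="0 0 0 0 0 0;0 0 0 0 0 0;0 0 0 0 0 0;0 0 0 0 0 0;0 0 0 0 0 0;0 0 0 0 0 0;0 0 0 0 0 0;0 0 0 0 0 0;0 0 0 0 0 0;0 0 0 0 0 0;0 0 0 0 0 0;0 0 0 0 0 0;0 0 0 0 0 0;0 0 0 0 0 0;0 0 0 0 0 0;0 0 0 0 0 0;0 0 0 0 0 0;0 0 0 0 0 0;0 0 0 0 0 0;0 0 0 0 0 0",
)

```text
time: 44.7
tool_pos: [463.5, -297.3, 159.5]
orientation: [[1.0, -0.002, 0.0], [-0.002, -1.0, -0.0], [0.0, 0.0, -1.0]]
ft_force: [0.5, -0.2, -2.4]
grip_width: 36.0
```

Request:
arm_command(
  increments="0 0 0 0 0 0;0 0 0 0 0 0;0 0 0 0 0 0;0 0 0 0 0 0;0 0 0 0 0 0;0 0 0 0 0 0",
)

```text
time: 45.3
tool_pos: [463.5, -297.2, 159.5]
orientation: [[1.0, -0.002, 0.0], [-0.002, -1.0, -0.0], [0.0, 0.0, -1.0]]
ft_force: [0.4, -0.5, -1.2]
grip_width: 35.9
```

Request:
arm_command(
  increments="0 0.74 0 0 0 0;0 0.74 0 0 0 0;0 0.74 0 0 0 0;0 0.74 0 0 0 0;0 0.74 0 0 0 0;0 0.74 0 0 0 0",
)

```text
time: 45.9
tool_pos: [463.6, -370.2, 159.7]
orientation: [[1.0, -0.0, 0.0], [-0.0, -1.0, 0.0], [0.0, -0.0, -1.0]]
ft_force: [-0.3, 0.4, -2.0]
grip_width: 35.9
```

```bash
python3 plan.py 464.5,-371,159,0
```

```text
t 45.9 from [ 463.6 -370.2  159.7] yaw -0.0 w 35.9 q [-0.77  0.2   1.34  0.    1.61  0.8 ] F [-0.3  0.4 -2. ]
   [0.009 0.008 0.007] wz -0.000 rows>=2
  -- [464.5, -371.0, 159.0, 0.0]
```

Request:
arm_command(
  increments="0 0 0 0 0 0;0 0 0 0 0 0;0 0 0 0 0 0;0 0 0 0 0 0;0 0 0 0 0 0;0 0 0 0 0 0;0 0 0 0 0 0;0 0 0 0 0 0;0 0 0 0 0 0;0 0 0 0 0 0;0 0 0 0 0 0;0 0 0 0 0 0;0 0 0 0 0 0;0 0 0 0 0 0;0 0 0 0 0 0;0 0 0 0 0 0;0 0 0 0 0 0;0 0 0 0 0 0;0 0 0 0 0 0;0 0 0 0 0 0",
)

```text
time: 47.9
tool_pos: [463.4, -371.3, 159.5]
orientation: [[1.0, -0.002, -0.0], [-0.002, -1.0, -0.0], [-0.0, 0.0, -1.0]]
ft_force: [0.0, -0.1, -1.2]
grip_width: 35.5
```

Request:
arm_command(
  increments="0 0 0 0 0 0;0 0 0 0 0 0;0 0 0 0 0 0;0 0 0 0 0 0;0 0 0 0 0 0;0 0 0 0 0 0",
)

```text
time: 48.5
tool_pos: [463.4, -371.3, 159.5]
orientation: [[1.0, -0.002, 0.0], [-0.002, -1.0, -0.0], [0.0, 0.0, -1.0]]
ft_force: [-0.5, 0.7, -1.4]
grip_width: 36.0
```

```bash
python3 plan.py 361,-296.1,160,96.2
python3 - <<'E'
from m import *
a=grab('scene','s11.png').astype(int);b=cv2.imread('pics/s10.png')[:,:,::-1].astype(int)
d=(np.abs(a-b).max(2)>60).astype(np.uint8)[95:190,165:225]; print('changed px in bays', d.sum(), [ (c[0]+165,c[1]+95) for c in np.argwhere(d.T)[:5]])
E
```

```text
t 48.5 from [ 463.4 -371.3  159.5] yaw -0.1 w 36.0 q [-0.77  0.2   1.34 -0.    1.61  0.8 ] F [-0.5  0.7 -1.4]
   [-1.    -0.731 -0.005] wz -1.000 rows>=11
   [ 0.017 -0.027 -0.   ] wz -0.120 rows>=3
  -- [361.0, -296.1, 160.0, 96.2]
changed px in bays 404 [(np.int64(167), np.int64(120)), (np.int64(168), np.int64(121)), (np.int64(170), np.int64(127)), (np.int64(178), np.int64(145)), (np.int64(180), np.int64(149))]
```

Request:
arm_command(
  increments="-1 -0.73 -0.1 0 0 -1;-1 -0.73 -0.1 0 0 -1;-1 -0.73 -0.1 0 0 -1;-1 -0.73 -0.1 0 0 -1;-1 -0.73 -0.1 0 0 -1;-1 -0.73 -0.1 0 0 -1;-1 -0.73 -0.1 0 0 -1;-1 -0.73 -0.1 0 0 -1;-1 -0.73 -0.1 0 0 -1;-1 -0.73 -0.1 0 0 -1;-1 -0.73 -0.1 0 0 -1",
)

```text
time: 49.65
tool_pos: [363.5, -298.1, 169.6]
orientation: [[0.073, 0.997, 0.0], [0.997, -0.073, -0.0], [-0.0, 0.0, -1.0]]
ft_force: [-0.1, -0.1, -1.8]
grip_width: 36.0
```

Request:
arm_command(
  increments="0.02 -0.03 0 0 0 -0.12;0.02 -0.03 0 0 0 -0.12;0.02 -0.03 0 0 0 -0.12;0.02 -0.03 0 0 0 -0.12;0.02 -0.03 0 0 0 -0.12",
)

```text
time: 50.15
tool_pos: [360.7, -295.9, 169.5]
orientation: [[-0.106, 0.994, 0.0], [0.994, 0.106, -0.0], [-0.0, 0.0, -1.0]]
ft_force: [0.2, 0.8, -1.6]
grip_width: 35.5
```

```bash
python3 plan.py 361,-296.1,72,96.2
python3 - <<'E'
from m import *
im=grab('top','t11.png');cartons(im)
E
```

```text
t 50.1 from [ 360.7 -295.9  169.5] yaw 96.1 w 35.5 q [-0.81 -0.09  1.62 -0.    1.61 -0.91] F [ 0.2  0.8 -1.6]
   [-0.002  0.003  0.975] wz -0.001 rows>=3
  -- [361.0, -296.1, 72.0, 96.2]
px 340 179 ctr [ 595. -266.] size [ 63. 267.] ang 1.1
px 321 117 ctr [ 785. -215.] size [ 36. 124.] ang 3.8
px 483 89 ctr [ 886. -713.] size [43. 92.] ang 1.1
px 56 18 ctr [1099.  620.] size [122. 103.] ang 1.2
```

Cartons unchanged in the drawer. Lower the scanner.

Request:
arm_command(
  increments="0 0 0.4 0 0 0;0 0 0.8 0 0 0;0 0 0.97 0 0 0;0 0 0.97 0 0 0;0 0 0.97 0 0 0",
)

```text
time: 50.7
tool_pos: [361.0, -296.2, 73.0]
orientation: [[-0.107, 0.994, 0.0], [0.994, 0.107, -0.0], [-0.0, 0.0, -1.0]]
ft_force: [-0.4, -0.6, -1.8]
grip_width: 35.8
```

```bash
python3 plan.py 361,-296.1,47,96.2
```

```text
t 50.7 from [ 361.  -296.2   73. ] yaw 96.1 w 35.8 q [-0.81 -0.03  1.76 -0.    1.41 -0.92] F [-0.4 -0.6 -1.8]
   [0.001 0.    0.26 ] wz -0.001 rows>=2
  -- [361.0, -296.1, 47.0, 96.2]
```

Request:
arm_command(
  increments="0 0 0.1 0 0 0;0 0 0.18 0 0 0;0 0 0.23 0 0 0;0 0 0.26 0 0 0;0 0 0.26 0 0 0;0 0 0.26 0 0 0",
)

```text
time: 51.3
tool_pos: [361.1, -295.9, 46.7]
orientation: [[-0.107, 0.994, 0.001], [0.994, 0.107, -0.0], [-0.0, 0.001, -1.0]]
ft_force: [0.9, 0.9, -1.1]
grip_width: 35.9
```

Request:
arm_command(
  increments="0 0 0 0 0 0;0 0 0 0 0 0;0 0 0 0 0 0;0 0 0 0 0 0;0 0 0 0 0 0;0 0 0 0 0 0",
  jaw=0.7,
)

```text
time: 51.9
tool_pos: [360.7, -295.9, 46.5]
orientation: [[-0.107, 0.994, 0.0], [0.994, 0.107, -0.0], [-0.0, 0.0, -1.0]]
ft_force: [-0.9, 0.5, -0.2]
grip_width: 65.8
```

Request:
arm_command(
  increments="0 0 -0.3 0 0 0;0 0 -0.6 0 0 0;0 0 -1 0 0 0;0 0 -1 0 0 0",
)

```text
time: 52.3
tool_pos: [363.3, -298.5, 152.9]
orientation: [[-0.107, 0.994, 0.008], [0.994, 0.107, -0.009], [-0.01, 0.007, -1.0]]
ft_force: [-0.2, -0.8, 0.7]
grip_width: 65.7
```

```bash
python3 plan.py 475,-264,160,90
python3 - <<'E'
from h import *
a=grab('scene','s12.png')[100:160,240:300].astype(int);b=cv2.imread('pics/scene0.png')[100:160,240:300,::-1].astype(int)
c=cv2.imread('pics/scene0.png')[104:160,240:300];cv2.imwrite('pics/q.png',np.hstack([cv2.resize(x.astype(np.uint8),(390,390),interpolation=cv2.INTER_CUBIC) for x in (a[:,:,::-1],b[:,:,::-1])]))
E
```

```text
t 52.3 from [ 363.3 -298.5  152.9] yaw 96.2 w 65.7 q [-0.81 -0.09  1.65 -0.    1.57 -0.92] F [-0.2 -0.8  0.7]
   [ 0.195  1.    -0.062] wz 0.072 rows>=4
   [ 0.045  0.144 -0.009] wz -0.000 rows>=2
  -- [475.0, -264.0, 160.0, 90.0]
```

View pics/q.png

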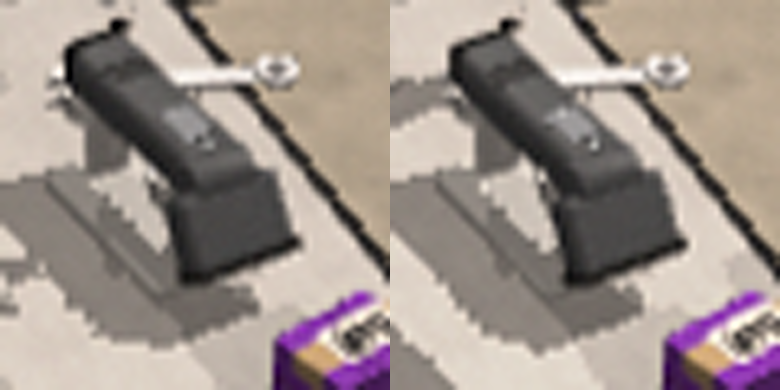

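Request:
arm_command(
  increments="0.2 1 -0.1 0 0 0.072;0.2 1 -0.1 0 0 0.072;0.2 1 -0.1 0 0 0.072;0.2 1 -0.1 0 0 0.072;0.2 1 -0.1 0 0 0.072",
  jaw=0.35,
)

```text
time: 52.85
tool_pos: [456.6, -265.2, 155.2]
orientation: [[0.001, 1.0, -0.003], [1.0, -0.001, 0.001], [0.001, -0.003, -1.0]]
ft_force: [-0.7, 0.3, -0.0]
grip_width: 33.9
```

```bash
python3 plan.py 478.5,-264,100,90 478.5,-264,42,90
```

```text
t 52.9 from [ 456.6 -265.2  155.2] yaw 90.0 w 33.9 q [-0.63  0.06  1.5  -0.    1.58 -0.63] F [-0.7  0.3 -0. ]
   [0.012 0.219 0.552] wz -0.001 rows>=3
  -- [478.5, -264.0, 100.0, 90.0]
   [0.   0.   0.58] wz -0.000 rows>=3
  -- [478.5, -264.0, 42.0, 90.0]
```

Request:
arm_command(
  increments="0.01 0.21 0.3 0 0 0;0.01 0.21 0.55 0 0 0;0.01 0.21 0.55 0 0 0;0.01 0.21 0.55 0 0 0;0.01 0.21 0.55 0 0 0",
)

```text
time: 53.35
tool_pos: [479.0, -265.2, 103.3]
orientation: [[0.002, 1.0, 0.002], [1.0, -0.002, -0.002], [-0.002, 0.002, -1.0]]
ft_force: [-0.1, -0.1, -0.2]
grip_width: 32.6
```

```bash
python3 plan.py 478.5,-264,42,90
```

```text
t 53.4 from [ 479.  -265.2  103.3] yaw 89.9 w 32.6 q [-0.61  0.12  1.54 -0.    1.48 -0.61] F [-0.1 -0.1 -0.2]
   [ 0.012 -0.005  0.613] wz -0.001 rows>=3
  -- [478.5, -264.0, 42.0, 90.0]
```

Request:
arm_command(
  increments="0.01 0 0.3 0 0 0;0.01 0 0.6 0 0 0;0.01 0 0.6 0 0 0;0.01 0 0.6 0 0 0",
)

```text
time: 53.75
tool_pos: [479.3, -263.8, 42.9]
orientation: [[0.001, 1.0, 0.001], [1.0, -0.001, -0.001], [-0.001, 0.001, -1.0]]
ft_force: [0.1, -0.1, -0.1]
grip_width: 32.7
```

Request:
arm_command(
  increments="0 0 0 0 0 0;0 0 0 0 0 0;0 0 0 0 0 0;0 0 0 0 0 0;0 0 0 0 0 0",
  jaw=0,
  force=20,
)

```text
time: 54.25
tool_pos: [480.4, -264.2, 43.6]
orientation: [[0.0, 1.0, 0.004], [1.0, -0.0, -0.002], [-0.002, 0.004, -1.0]]
ft_force: [1.1, -0.2, 5.9]
grip_width: 10.4
```

Request:
arm_command(
  increments="0 0.05 0 0 0 0;0 0.12 0 0 0 0;0 0.2 0 0 0 0;0 0.3 0 0 0 0;0 0.4 0 0 0 0;0 0.5 0 0 0 0;0 0.6 0 0 0 0;0 0.7 0 0 0 0;0 0.8 0 0 0 0;0 0.88 0 0 0 0;0 0.95 0 0 0 0;0 1 0 0 0 0;0 1 0 0 0 0",
)

```text
time: 55.55
tool_pos: [580.7, -263.6, 43.6]
orientation: [[-0.0, 1.0, 0.004], [1.0, 0.0, -0.001], [-0.001, 0.004, -1.0]]
ft_force: [1.3, -0.2, 5.5]
grip_width: 10.9
```

Request:
arm_command(
  increments="0 0.05 0 0 0 0;0 0.1 0 0 0 0;0 0.15 0 0 0 0;0 0.2 0 0 0 0;0 0.25 0 0 0 0;0 0.28 0 0 0 0;0 0.31 0 0 0 0;0 0.34 0 0 0 0;0 0.34 0 0 0 0",
)

```text
time: 56.45
tool_pos: [608.0, -263.5, 43.5]
orientation: [[0.001, 1.0, -0.011], [1.0, -0.001, 0.0], [0.0, -0.011, -1.0]]
ft_force: [-13.8, 2.2, 14.4]
grip_width: 10.3
```

Request:
arm_command(
  increments="0 -0.03 0 0 0 0;0 -0.03 0 0 0 0;0 -0.03 0 0 0 0;0 -0.03 0 0 0 0;0 -0.03 0 0 0 0",
  jaw=0.32,
)

```text
time: 56.95
tool_pos: [610.0, -263.2, 41.0]
orientation: [[0.0, 1.0, -0.0], [1.0, -0.0, 0.0], [0.0, -0.0, -1.0]]
ft_force: [0.4, -0.4, 0.7]
grip_width: 29.8
```

Request:
arm_command(
  increments="0 0 -0.3 0 0 0;0 0 -0.6 0 0 0;0 0 -1 0 0 0;0 0 -1 0 0 0",
)

```text
time: 57.35
tool_pos: [613.4, -265.0, 149.4]
orientation: [[0.0, 1.0, 0.012], [1.0, -0.0, -0.006], [-0.006, 0.012, -1.0]]
ft_force: [0.4, -0.7, 1.7]
grip_width: 30.1
```

Request:
arm_command(
  increments="0.5 -1 -0.3 0 0 0;0.5 -1 -0.3 0 0 0;0.5 -1 -0.3 0 0 0;0.5 -1 -0.3 0 0 0",
)

```text
time: 57.75
tool_pos: [508.9, -212.5, 172.2]
orientation: [[0.0, 1.0, 0.001], [1.0, -0.0, -0.001], [-0.001, 0.001, -1.0]]
ft_force: [0.3, 0.2, 0.4]
grip_width: 30.5
```

Request:
arm_command(
  increments="0.8 -0.6 0 0 0 0;0.8 -0.6 0 0 0 0;0.8 -0.6 0 0 0 0;0.8 -0.6 0 0 0 0;0.8 -0.6 0 0 0 0;0.8 -0.6 0 0 0 0;0.8 -0.6 0 0 0 0",
)

```text
time: 58.45
tool_pos: [450.8, -134.1, 171.4]
orientation: [[0.001, 1.0, -0.0], [1.0, -0.001, -0.0], [-0.0, -0.0, -1.0]]
ft_force: [-0.9, -0.1, 0.6]
grip_width: 30.2
```

Run:
```python
from m import *
st()
im=grab('top','t13.png'); g=cv2.cvtColor(im,cv2.COLOR_RGB2GRAY)
# handle bar: bright row along column range, compare first image
g0=cv2.imread('pics/top0.png',0)
for u in (330,340,350): print(u,'now',g[164:186,u],'t0',g0[164:186,u])
print('pred rows', np.round(proj('top',[[595,-264,58],[608,-264,58]]),1).tolist())
s0=cv2.imread('pics/top0.png').astype(int)[:,:,::-1]
d=np.abs(im.astype(int)-s0).max(2)>60
for n,(x0,y0,x1,y1) in dict(scanner=(315,240,390,280),rollers=(165,175,205,212)).items(): print(n,d[y0:y1,x0:x1].sum())
```

```text
t 58.45 tcp [ 450.8 -134.1  171.4] w 30.181911120423695 F [-0.9 -0.1  0.6]
[[ 0.001  1.    -0.   ]
 [ 1.    -0.001 -0.   ]
 [-0.    -0.    -1.   ]] q [-0.41  -0.082  1.608 -0.     1.616 -0.408]
330 now [113 116 149 179 181 180 178 160 164 211 212 170 158 176 185 154  79  58
  64  68  72  74] t0 [151 148 123 102 107 109 112 147 175 175 172 159 156 184 200 176 157 166
 175 161 126 122]
340 now [123 124 126 161 194 194 191 172 164 204 210 185 180 191 195 194 195 196
 196 173 114  63] t0 [135 147 150 142 121 122 156 186 189 189 184 165 149 177 202 186 173 188
 188 161 124 122]
350 now [126 125 126 164 196 197 196 184 173 196 209 183 177 195 198 198 195 195
 196 196 197 194] t0 [ 99  88  89 109 123 123 124 160 190 174 138 121 129 169 203 189 140 123
 123 123 125 122]
pred rows [[339.9, 177.2], [339.8, 172.8]]
scanner 416
rollers 215
```

Run:
```python
from h import *
for f in('top0','t13'):
    g=cv2.imread(f'pics/{f}.png',0)[175:212,165:205]; m=(g<60).astype(np.uint8)
    n,l,s,c=cv2.connectedComponentsWithStats(m); print(f,[(int(s[i][4]),np.round(c[i]+[165,175],1).tolist()) for i in range(1,n) if s[i][4]>40])
```

```text
top0 []
t13 []
```

Run:
```python
from h import *
A=cv2.imread('pics/top0.png',0);B=cv2.imread('pics/t13.png',0)
for (x,y) in((176,186),(193,201)):
    r=cv2.matchTemplate(B[y-16:y+17,x-16:x+17],A[y-9:y+10,x-9:x+10],cv2.TM_CCOEFF_NORMED); print(cv2.minMaxLoc(r)[1],np.array(cv2.minMaxLoc(r)[3])-7)
r=cv2.matchTemplate(B[240:280,315:395],A[248:272,335:388],cv2.TM_CCOEFF_NORMED);print('scanner',cv2.minMaxLoc(r)[1],np.array(cv2.minMaxLoc(r)[3])-[20,8])
env.job_done()
```

```text
0.9931472539901733 [0 0]
0.8115789294242859 [0 0]
scanner 0.9490465521812439 [0 1]
the job is handed in; nothing more can be done
```

I completed the whole job and handed it in at about 58 s of robot time. The interface gives no verdict, so I can't say whether it passed.

**What I did**
- **Cartons:** I pulled the drawer to its stop. All three cartons were present, and I laid each label up in its bay.
- **Scanning:** I scanned long, mid and short in that order, holding each for at least 2 s from about 100 mm.
- **Finish:** I laid the scanner back in its stand and pushed the drawer home against its stop.

**Last checks**
- **Drawer:** The handle stopped at x ≈ 608 mm, which is 130 mm of travel from the open position. The last top picture agreed with this. That check is good to only a few millimetres, and the limit is 6 mm.
- **Cartons:** In the top picture after the last scan they were still in place. I could not see them once the drawer was shut.
- **Scanner:** The side-by-side view showed it seated as at the start, and the final image match was within 1 pixel.
- **Rollers:** Neither had moved. The match for the second was weaker (0.81).

**Where measurements disagreed**
- **Scanner grip:** The two cameras put the scanner's origin about 1 mm or 6 mm behind the grip point. I aimed with a correction of about 4 mm, so the expected beam error is under 4 mm, inside the 12 mm limit.
- **Label positions:** My readings spread by 2–7 mm (7 mm on the middle label), still inside tolerance. I could not see the beam itself in the pictures.
- **Image difference in the bays:** A picture comparison during scanning showed changed pixels around the bays. I took these to be the gripper and its shadow, and the later top picture showed the cartons unmoved.

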